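# Fit the spare fuse with the fuse tongs

## Robot

A 6-joint arm with a two-finger parallel gripper is mounted at the origin on the work surface. World frame = base frame: x ahead of the robot, y to its left, z up, the work surface at z = 0. Lengths are in mm, angles in rad, forces in N, time in s.
With the tool pointing down it reaches from about 375 to 975 mm from the base axis. Payload 3.8 kg.
Tool frame: the origin (TCP) lies midway between the tips of the shut fingers; the grasp point (between the pads) lies 19 mm behind it; z points along the fingers, y is the direction in which the jaws open and shut (so a half turn about z gives the same grasp; the last joint's range is limited). The gripper opens to 85 mm and grips with 20 to 120 N. Pads are 22 mm wide; open, the fingers measure 114 mm over their backs; the gripper's body (76 mm by 85 mm) begins 54 mm behind the grasp point. The pads swing forward as they close: fully open they stand 13 mm farther back than shut.
Start: joints at [-1.17, 0.264, 1.604, -0, 1.274, -0.037], TCP at [286.159, -611.335, 231.28] pointing down, gripper open.
Joint ranges: [-2.63, 2.63], [-0.94, 2.18], [0.31, 2.57], [-1.31, 4.45], [0, 2.66], [-2.55, 2.55]. Speed limits (rad/s): [2.57, 2.57, 3.14, 3.14, 3.14, 3.14].

## Interface

Orientations are given as a rotation vector (axis times angle).
In Python, from cell import bot, viewer, workorder gives the robot as it stands. The module is installed in compiled form; this text tells all that it offers.
- The arm moves only by the tool send_rows, never from a script. Its argument "steps" is a list of rows, each an object of numbers: "x", "y", "z": the shift along the tool's x, y, z as a fraction of full scale; "wx", "wy", "wz": the turn, a rotation vector about the tool's x, y, z as a fraction of full scale. A call has 1 to 12 rows; each row is the pose to reach, as a shift and turn from the pose commanded when the call began, along the tool's axes at that moment, turning the shorter way round; what a row does not reach only later rows make up. Full scale, the value 1, is 500 mm for a shift and 360 degrees for a turn. A row lasts 1/10 s, in which the tool goes at most 50 mm and 8.59 degrees, less where a joint would pass 70% of its speed; a pose out of reach is approached as far as the arm can. A call with a number of a shift or a turn outside -1 to 1 is refused whole. A call with a gripper value outside its range is refused whole. "fingers" is the finger opening in mm, from 0 to 85.4, set as the call begins (left out, the last holds). The fingers move at their own pace and stop on an object; the grip force is fixed at half the most. Time passes only in rows, so rows that repeat a pose let the fingers close. It gives the time, the measured TCP pose, the force and the opening at its end, in the units of the state.
- bot.get_obs(): the state, without advancing time (a new reading comes with each control period).
- viewer.capture(name): name is "scene" or "top" or "wrist"; returns a dict with "pixels" (420x560x3 uint8, red, green, blue), "camera_matrix" (3x3 intrinsics, pixels), "R" (3x3) and "t" (3): a world point X has camera coordinates R X + t; the wrist camera has in their place "mount" (4x4, takes a point from camera to tool coordinates, whose origin is the TCP and whose axes are the flange's). Camera axes: x right, y down, z forward; pixel columns grow to the right and rows downward; lengths in mm; the calibration is good to about 2 mm. A picture is of the moment at which its call begins: read the wrist's pose just before it. There is no depth.
- workorder.close_job(): hands the job in, once; it reports no verdict.
The state is a dict: "t": time; "joint_positions": joint angles; "qd": joint speeds; "joint_efforts": joint torques, N m; "position": TCP position; "eef_rot": TCP orientation; "wrist_force": force on the tool from outside, world axes, zero at the start; "ft_torque": the same for the moment, N m; "gripper_width": opening from 0.0 (shut) to 1.0 (fully open).
Only numpy, scipy, OpenCV 4.12 (cv2) and the standard library are available. Lean on these libraries where they do the work, as an engineer would, in place of code of your own. Each camera call takes 0.05 s, during which the arm holds its last target. There are 200 camera calls.

## Task

One way of this control box has lost its fuse. Take the fuse tongs from the tool block, reach down into the separate spare holder, squeeze the tongs on the spare fuse firmly enough to draw it from its clips but gently enough not to crack it, and press it down by feel until it sits fully home in the clips of the empty way, forcing nothing and never touching the fuse with the fingers. Then stand the tongs back in their slot, and leave everything else on the bench as it is.

Things in the scene. Friction and masses are not known exactly. Their poses are not given: they have to be found in the camera images.
- tongs_grip (a point): Sprung fuse tongs, 128 mm tall, 70 g, standing tips down in the tool block: two steel arms hinged at the top, with black finger pads. Point: midway between the pads (each 20 wide along x, 26 tall), 84 above the tips, 36 below the hinge, 44 below the top. The arms spread along y; z points up. Over the pads: 40 mm at rest; a spring resists squeezing (2 N at rest, 5 N at 36 mm, 8 N at 34 mm).
- tongs_tip (a point): Lowest point of the tongs, midway between the tips; axes as tongs_grip. Each tip has a rubber-ribbed jaw 14 wide (x), 18 tall, 5 thick (y). Gap between the jaws: 34 mm at rest (44 over their outsides, too wide for a well); it shrinks 3.3 mm for each mm squeezed at the pads: 36 mm over the pads gives about 20 (30 outside), 34 mm gives 14. Squeezed with 50 N, each jaw bears on a fuse with about 11 N.
- jaw_left (a point): Middle of the gripping face of the left (+y) jaw of the tongs, 9 mm above the tips. Above each jaw a lip, its underside 8.5 mm above this point, reaches 4 mm inward: it comes down on the top of a gripped fuse and keeps the jaws from sliding down over it. Squeeze with this point level with the fuse's centre or up to 4 mm above.
- jaw_right (a point): Middle of the gripping face of the right (-y) jaw of the tongs, 9 mm above the tips.
- fuse_center (a point): The spare fuse, a level cylinder 51 mm long, 14 across, 24 g: white ceramic barrel (the middle 31 mm, 13.6 across) between steel caps; at first in the clips of spare_holder. Point: its centre; x along its length, z up at the start. The barrel cracks if the two jaws together bear on it with over 40 N (about 85 N at the pads).
- spare_holder_mouth (a point): Middle of the top rim of spare_holder: the white plastic well that stands alone at the +y end of the box and has no screw terminals. Well: 58 mm long (x), 34 wide (y), 58 deep; walls 4 thick, rim 62 above its underside. Two copper clips down inside, centred 19 mm either side of the middle and 7 long (x), hold the fuse by its caps, the middle 30 mm free for the jaws; 5 N draws it out. Fixed.
- empty_way_mouth (a point): Middle of the top rim of empty_way: whichever of the three equal white wells in a row, with brass screw terminals at both ends, has no fuse. Same well size and clips as spare_holder. Fixed. Its clips (way_clips) are height-adjustable and not measured: the centre of a fuse fully home may lie anywhere from 23 to 47 mm below this rim, level and in the middle of the well.
- empty_way: The same empty well; origin: middle of its underside. What pressing a fuse in feels like: the clips' mouths meet it 12 mm before it is home; 5 to 8 N pushes it past them, then 4 N slides it down and it stays wherever the push ends, until it stops solidly on the clips' feet. A few N on the feet will do; over 22 N they crack. On the feet the force climbs steeply (8 N or more per mm), so press at a few mm/s.
- way_b: One of the two wells in the row (pitch 48 mm along y) that already have a fuse. Origin: middle of its underside.
- way_c: The other well in the row that already has a fuse. Origin: middle of its underside.
- box: Grey plastic base of a motor control box, 190 x 300 mm, walls 42 mm tall, floor 6 mm thick; the four wells stand on its floor with their axes parallel to its own. Origin: middle of its underside; y along its length, z up. Fixed.
- stand_slot (a point): Wooden tool block, 116 x 78 x 46 mm, fixed, where the tongs stand. Point: middle of the mouth of their slot, in the block's top face. The slot is 20 mm (x) by 50 mm (y), 40 mm deep: tongs standing in it have their tips 40 mm below this point and their arms spread along y. Hex keys and a marker stick up 48 mm above the top, 52 mm from the slot along +x.
- screwdriver: Red-handled screwdriver, 150 mm long, lying on the box floor along its -x wall; a bystander.
- screw_jar: Small glass jar with a steel cap, 48 mm across and 60 mm tall; a bystander.
- wrench: Steel open-ended wrench, 170 mm, lying flat; a bystander.
- bar_stock: Dark steel round bar offcut, 64 mm across, 60 mm tall, standing; a bystander.
- cover: The box's grey cover with a clear window, 190 x 300 x 26 mm, lying on the bench; a bystander.
- acrylic_house: Bent strip of clear acrylic, 30 mm wide, in the outline of a house, 110 mm tall; a bystander.
- acrylic_arch: Bent strip of clear acrylic, 30 mm wide, in the outline of an arch, 62 mm tall; a bystander.
- glove_box: Cardboard box, 120 x 230 x 75 mm; a bystander.
Things that resemble listed ones, but are neither listed nor needed, are in the scene too. Of the things shaped like the part that bears stand_slot, the wooden one is meant.

How it is judged (in metres and radians):
On the way, in this order (a step that is already met when the one before it is completed fails the run):
1. the spare fuse is held in the tongs, drawn clear above the rim of the spare holder (z of fuse_center in the frame of spare_holder_mouth above 0.009 m and contact force between tongs and fuse above 1 N), for 0.1 s.
2. the fuse is pressed home in the empty way (z of fuse_center in the frame of way_clips_seat between -0.0015 and 0.0015 m and y of fuse_center in the frame of way_clips_seat between -0.002 and 0.002 m and x of fuse_center in the frame of way_clips_seat between -0.0045 and 0.0045 m and angle between the x axis of fuse_center and the x axis of way_clips_seat, either way round below 0.06 rad), for 0.2 s.
At the end, for the whole second after the job is handed in: The fuse lies fully home in the clips of the empty way (its centre within 1.5 mm in height, 2 mm across and 4.5 mm along of the seat, in line within 0.06 rad), and the tongs stand at rest in their slot in the tool block (tips at least 34 mm below its top, leaning less than 0.25 rad) (all of step 2 and x of tongs_tip in the frame of stand_slot between -0.008 and 0.008 m and y of tongs_tip in the frame of stand_slot between -0.015 and 0.015 m and z of tongs_tip in the frame of stand_slot below -0.034 m and angle between tongs_tip's own z axis and vertical below 0.25 rad and linear speed of each of tongs, fuse below 0.02 m/s); the robot touches nothing.
It fails at once if the jaws bear on the fuse with more than 40 N in all (it cracks) (contact force between tongs and fuse above 40 N).
It fails at once if the fuse is forced down on the feet of the clips with more than 22 N (contact force between fuse and way_clips_feet above 22 N).
It fails at once if the tongs are forced against a holder or the box with more than 15 N (contact force between tongs and spare_holder above 15 N or contact force between tongs and empty_way above 15 N or contact force between tongs and way_b above 15 N or contact force between tongs and way_c above 15 N or contact force between tongs and box above 15 N).
It fails at once if the fingers touch the fuse (contact force between the fingers and fuse above 0.5 N).
It fails at once if another thing on the bench is shoved more than 30 mm (distance of any of screwdriver, screw_jar, wrench, bar_stock, cover, acrylic_house, acrylic_arch, glove_box from where it was at the start of the episode above 0.03 m).
It also fails if it takes over 50 s, if anything falls off the work surface, if the arm or the gripper's body presses on something with over 40 N, if the wrist force passes 120 N, or if a joint passes its speed limit or range.

## Working session

There is one attempt and no reset: what is moved stays moved. The work goes in short steps, Python scripts to look and compute and a tool call to move; the robot and the scene stay as the last step left them, time stands still between calls to the robot, and variables do not carry over. Pictures are saved under pics/ and viewed, about 8 in all and at most 12, crops included, and the job is handed in when it is done.

Besides the shell and the picture viewer there is one more tool, called by a JSON object that holds its "name" and its "arguments", one argument or row to a line. send_rows: Moves the arm, as the interface text tells. Its arguments: {"type":"object","properties":{"steps":{"type":"array","items":{"type":"object","properties":{"x":{"type":"number"},"y":{"type":"number"},"z":{"type":"number"},"wx":{"type":"number"},"wy":{"type":"number"},"wz":{"type":"number"}}}},"fingers":{"type":"number"}},"required":["steps"]}

```bash
mkdir -p pics
cat > h.py <<'E'
import numpy as np, cv2
from cell import bot, viewer, workorder
from scipy.spatial.transform import Rotation as Ro
def cap(n):
    o=bot.get_obs(); c=viewer.capture(n); K=np.array(c["camera_matrix"])
    if n=="wrist":
        M=np.array(c["mount"]); T=np.eye(4); T[:3,:3]=Ro.from_rotvec(o["eef_rot"]).as_matrix(); T[:3,3]=o["position"]
        W=T@M; R=W[:3,:3].T; t=-R@W[:3,3]
    else: R=np.array(c["R"]); t=np.array(c["t"])
    return np.array(c["pixels"]),K,R,t
def ray(K,R,t,u,v):
    d=R.T@np.linalg.solve(K,[u,v,1.]); return -R.T@t, d/np.linalg.norm(d)
def onz(K,R,t,u,v,z):
    c,d=ray(K,R,t,u,v); return c+d*(z-c[2])/d[2]
def proj(K,R,t,X):
    p=K@(R@np.array(X,float)+t); return p[:2]/p[2]
def tri(rs):
    A=np.zeros((3,3));b=np.zeros(3)
    for c,d in rs:
        P=np.eye(3)-np.outer(d,d);A+=P;b+=P@c
    X=np.linalg.solve(A,b); return X,[np.linalg.norm((np.eye(3)-np.outer(d,d))@(X-c)) for c,d in rs]
def save(n,cams,name):
    np.savez(f"pics/{name}.npz",p=cams[0],K=cams[1],R=cams[2],t=cams[3]); cv2.imwrite(f"pics/{name}.png",cams[0][:,:,::-1])
def load(name):
    d=np.load(f"pics/{name}.npz"); return d["p"],d["K"],d["R"],d["t"]
E
python3 - <<'E'
from h import *
print(bot.get_obs())
for n in("scene","top","wrist"):
    c=cap(n); save(n,c,n+"0"); print(n,c[1].tolist(),(-c[2].T@c[3]).round(),c[2].round(2).tolist())
E
```

```text
{'t': 0.0, 'joint_positions': array([-1.16988996e+00,  2.64774810e-01,  1.60536310e+00, -7.04961589e-06,
        1.27368396e+00, -3.68886123e-02]), 'qd': array([ 0.00074112,  0.0013792 , -0.00018465,  0.00042186,  0.00102256,
       -0.00029996]), 'joint_efforts': array([ 9.24665692e-04, -5.15108299e+01, -3.67315507e+01,  2.88726305e-04,
        1.28388868e-02,  1.63816651e-05]), 'position': array([ 285.88370007, -610.67475484,  229.95330655]), 'eef_rot': array([-3.06448661e+00, -6.81735348e-01,  6.43777246e-04]), 'wrist_force': array([0.59627221, 1.01760322, 0.19582466]), 'ft_torque': array([-0.01511133,  0.00395622, -0.03779853]), 'gripper_width': 1.0004989680457765}
scene [[532.9696748101951, 0.0, 284.7596004186388], [0.0, 532.9696748101951, 212.8302084556217], [0.0, 0.0, 1.0]] [1219. -803.  845.] [[0.74, 0.67, 0.01], [0.39, -0.42, -0.82], [-0.54, 0.61, -0.58]]
top [[389.86747216494365, 0.0, 281.84070837143696], [0.0, 389.86747216494365, 212.30737437515074], [0.0, 0.0, 1.0]] [ 400.  -24. 1190.] [[0.01, -1.0, 0.0], [-1.0, -0.01, -0.07], [0.07, -0.0, -1.0]]
wrist [[316.59583152911574, 0.0, 278.5411802592532], [0.0, 316.59583152911574, 206.11043565358105], [0.0, 0.0, 1.0]] [ 363. -575.  373.] [[0.42, -0.91, -0.0], [-0.85, -0.4, 0.33], [-0.3, -0.14, -0.94]]
```

View pics/top0.png

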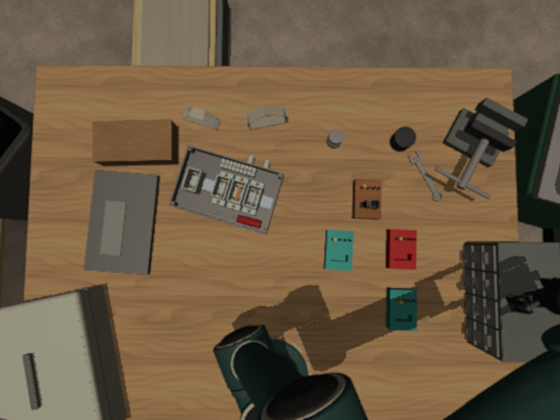

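View pics/scene0.png

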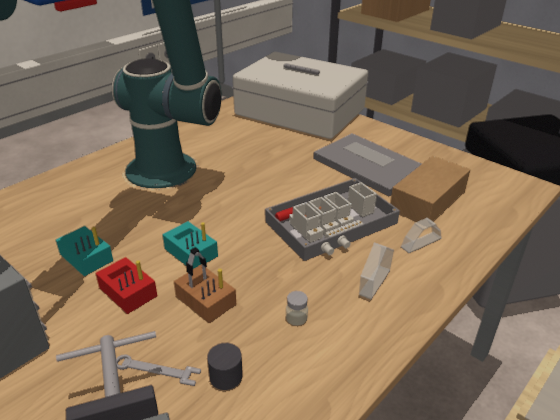

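Top view: the wooden block is at about (368,198) with dark tongs near (370,205). The box is at about (230,190), with the spare holder at (192,178) and the row at x 222–254. Next I'll enlarge both areas.

Run:
```python
from h import *
p,K,R,t=load("top0")
a=cv2.resize(p[140:240,165:290],None,fx=4,fy=4,interpolation=cv2.INTER_CUBIC)
b=cv2.resize(p[170:230,340:390],None,fx=6,fy=6,interpolation=cv2.INTER_CUBIC)
m=np.zeros((400,800,3),np.uint8); m[:400,:500]=a; m[:360,500:800]=b
cv2.imwrite("pics/m.png",m[:,:,::-1])
for n,u,v,z in[("block",368,200,46),("tongs",370,205,100),("spare",192,178,66),("w1",222,188,66),("w2",238,193,66),("w3",254,197,66)]:
    print(n,onz(K,R,t,u,v,z).round())
```

```text
block [ 524. -282.   46.]
tongs [ 504. -276.  100.]
spare [582. 234.  66.]
w1 [554. 146.  66.]
w2 [539.  99.  66.]
w3 [528.  53.  66.]
```

View pics/m.png

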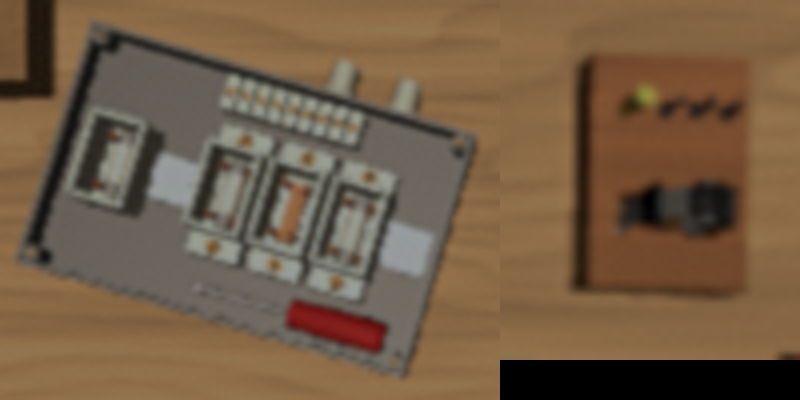

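The middle way looks empty (orange copper inside). I'll move to look at the block from close by.

{"name": "send_rows", "arguments": {
  "steps": [
    {"x":0.766,"y":-0.438,"z":-0.14,"wz":0.07},
    {"x":0.766,"y":-0.438,"z":-0.14,"wz":0.07},
    {"x":0.766,"y":-0.438,"z":-0.14,"wz":0.07},
    {"x":0.766,"y":-0.438,"z":-0.14,"wz":0.07},
    {"x":0.766,"y":-0.438,"z":-0.14,"wz":0.07},
    {"x":0.766,"y":-0.438,"z":-0.14,"wz":0.07},
    {"x":0.766,"y":-0.438,"z":-0.14,"wz":0.07},
    {"x":0.766,"y":-0.438,"z":-0.14,"wz":0.07},
    {"x":0.766,"y":-0.438,"z":-0.14,"wz":0.07},
    {"x":0.766,"y":-0.438,"z":-0.14,"wz":0.07},
    {"x":0.766,"y":-0.438,"z":-0.14,"wz":0.07},
    {"x":0.766,"y":-0.438,"z":-0.14,"wz":0.07}
  ]
}}

```text
invalid input
```

```bash
cat >> h.py <<'E'
def st():
    o=bot.get_obs(); print("t",round(o["t"],2),"pos",o["position"].round(1),"rv",o["eef_rot"].round(4),"F",o["wrist_force"].round(1),"T",o["ft_torque"].round(2),"w",round(o["gripper_width"]*85.4,2),"j",o["joint_positions"].round(2)); return o
def go(target,yaw):
    "fractions to bring tool to target, pointing down, tool x at world yaw (deg)"
    o=bot.get_obs(); R0=Ro.from_rotvec(o["eef_rot"]); 
    Rt=Ro.from_euler("z",yaw,degrees=True)*Ro.from_rotvec([np.pi,0,0])
    d=R0.inv().apply(np.array(target)-o["position"])/500; w=(R0.inv()*Rt).as_rotvec()/(2*np.pi)
    print("xyz",d.round(4),"w",w.round(5),"mm",round(np.linalg.norm(d)*500))
E
python3 - <<'E'
from h import *
st(); c=cap("wrist"); save(0,c,"b1"); go([480,-310,300],0)
E
```

```text
t 0.15 pos [ 285.9 -610.8  230.2] rv [-3.0649e+00 -6.8180e-01  6.0000e-04] F [-0.2  0.   0.7] T [-0.02 -0.02  0.04] w 85.74 j [-1.17  0.26  1.61 -0.    1.27 -0.04]
xyz [ 0.6066 -0.3808 -0.1386] w [-2.300e-04  5.000e-05  6.968e-02] mm 365
```

View pics/b1.png

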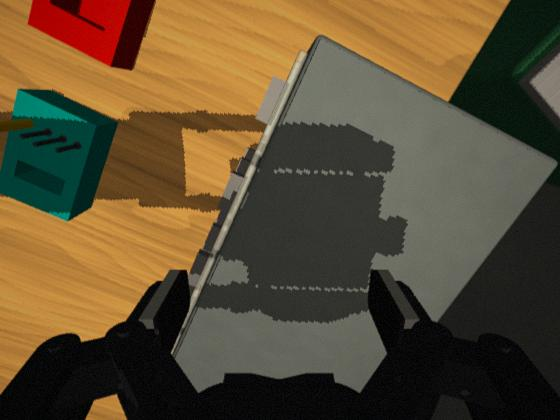

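The move was refused, so I'll retry with all six keys. The picture shows only the start area: the grey box below the gripper and the teal and red blocks.

{"name": "send_rows", "arguments": {
  "steps": [
    {"x":0.766,"y":-0.438,"z":-0.14,"wx":0,"wy":0,"wz":0.07},
    {"x":0.766,"y":-0.438,"z":-0.14,"wx":0,"wy":0,"wz":0.07},
    {"x":0.766,"y":-0.438,"z":-0.14,"wx":0,"wy":0,"wz":0.07},
    {"x":0.766,"y":-0.438,"z":-0.14,"wx":0,"wy":0,"wz":0.07},
    {"x":0.766,"y":-0.438,"z":-0.14,"wx":0,"wy":0,"wz":0.07},
    {"x":0.766,"y":-0.438,"z":-0.14,"wx":0,"wy":0,"wz":0.07},
    {"x":0.766,"y":-0.438,"z":-0.14,"wx":0,"wy":0,"wz":0.07},
    {"x":0.766,"y":-0.438,"z":-0.14,"wx":0,"wy":0,"wz":0.07},
    {"x":0.766,"y":-0.438,"z":-0.14,"wx":0,"wy":0,"wz":0.07},
    {"x":0.766,"y":-0.438,"z":-0.14,"wx":0,"wy":0,"wz":0.07},
    {"x":0.766,"y":-0.438,"z":-0.14,"wx":0,"wy":0,"wz":0.07},
    {"x":0.766,"y":-0.438,"z":-0.14,"wx":0,"wy":0,"wz":0.07}
  ]
}}

```text
t: 1.4
position: [539.5, -251.2, 300.8]
eef_rot: [3.141, -0.004, -0.002]
wrist_force: [-0.3, -0.2, 0.2]
gripper_width: 1.001
```

Run:
```python
from h import *
st(); c=cap("wrist"); save(0,c,"b1")
```

```text
t 1.4 pos [ 539.5 -251.2  300.8] rv [ 3.1414e+00 -3.9000e-03 -1.8000e-03] F [-0.3 -0.2  0.2] T [-0.    0.02  0.  ] w 85.48 j [-0.48  0.08  1.69 -0.    1.37  1.1 ]
```

{"name": "send_rows", "arguments": {
  "steps": [
    {"x":-0.12,"y":0.12,"z":0,"wx":0,"wy":0,"wz":0},
    {"x":-0.12,"y":0.12,"z":0,"wx":0,"wy":0,"wz":0},
    {"x":-0.12,"y":0.12,"z":0,"wx":0,"wy":0,"wz":0},
    {"x":-0.12,"y":0.12,"z":0,"wx":0,"wy":0,"wz":0}
  ]
}}

```text
t: 1.85
position: [478.7, -312.0, 301.0]
eef_rot: [-3.141, 0.01, 0.0]
wrist_force: [1.4, -0.3, 0.0]
gripper_width: 1.0
```

Run:
```python
from h import *
st(); c=cap("wrist"); save(0,c,"b2")
a=load("b1")
ps=[]
for q in(a,c):
    u,v=proj(q[1],q[2],q[3],[515,-280,80]).astype(int); u0=max(0,min(u-100,360));v0=max(0,min(v-120,180)); print(u0,v0)
    ps.append(cv2.resize(q[0][v0:v0+240,u0:u0+200],None,fx=2,fy=2,interpolation=cv2.INTER_CUBIC))
cv2.imwrite("pics/bb.png",np.hstack(ps)[:,:,::-1]); go([510,95,330],-15.6)
```

```text
t 1.85 pos [ 478.7 -312.   301. ] rv [-3.141   0.0098  0.    ] F [ 1.4 -0.3  0. ] T [-0.   -0.01  0.05] w 85.41 j [-0.62  0.03  1.74  0.    1.37  0.96]
202 72
150 21
xyz [ 0.0574 -0.813  -0.0574] w [-9.000e-05 -1.000e-05  4.258e-02] mm 409
```

View pics/bb.png

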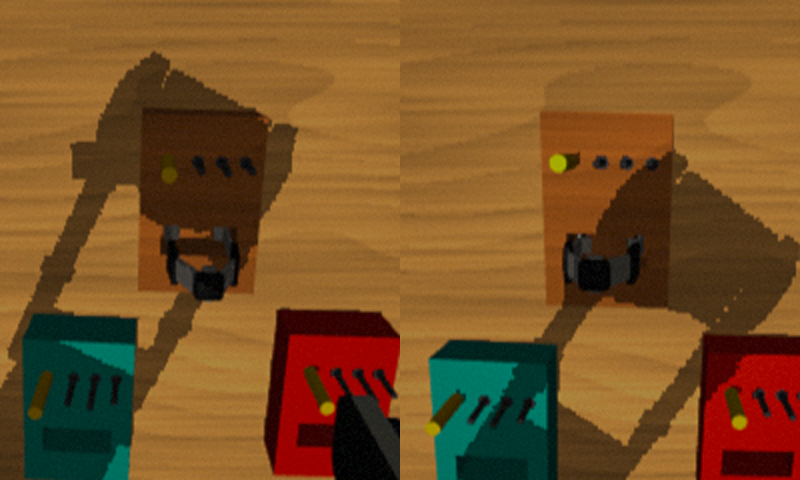

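The crops show the tongs in the wooden block: hinge cap at crop (209,286) / (194,277), marker top at (169,176) / (158,163). The block corners are visible.

Run:
```python
from h import *
a=load("b1");b=load("b2")
def T(n,p,q):
    X,r=tri([ray(*a[1:],202+p[0]/2,72+p[1]/2),ray(*b[1:],150+q[0]/2,21+q[1]/2)]); print(n,X.round(1),np.round(r,1)); return X
T("hinge",(209,286),(194,277)); T("marker",(169,176),(158,163))
T("BL",(138,290),(148,304)); T("BR",(255,293),(269,307)); T("TR",(263,125),(273,116)); T("TL",(142,113),(141,114))
for n,c,o,P in(("v1",a,(202,72),[(138,290),(255,293),(263,125),(142,113)]),("v2",b,(150,21),[(148,304),(269,307),(273,116),(141,114)])):
    print(n,[onz(*c[1:],o[0]+x/2,o[1]+y/2,46)[:2].round(1).tolist() for x,y in P])
```

```text
hinge [ 504.2 -280.5  127.4] [0.5 0.5]
marker [ 557.6 -260.    95. ] [0.2 0.2]
BL [ 470.3 -240.9   44.1] [0.4 0.4]
BR [ 469.1 -319.2   47.7] [0.1 0.1]
TR [ 581.2 -319.8   48.2] [2. 2.]
TL [ 585.3 -243.4   36.3] [0.9 0.9]
v1 [[470.8, -240.7], [468.5, -319.5], [579.6, -318.7], [586.9, -244.3]]
v2 [[471.0, -241.6], [468.7, -319.2], [582.6, -321.4], [584.1, -244.4]]
```

{"name": "send_rows", "arguments": {
  "steps": [
    {"x":0.06,"y":-0.813,"z":-0.057,"wx":0,"wy":0,"wz":0.0426},
    {"x":0.06,"y":-0.813,"z":-0.057,"wx":0,"wy":0,"wz":0.0426},
    {"x":0.06,"y":-0.813,"z":-0.057,"wx":0,"wy":0,"wz":0.0426},
    {"x":0.06,"y":-0.813,"z":-0.057,"wx":0,"wy":0,"wz":0.0426},
    {"x":0.06,"y":-0.813,"z":-0.057,"wx":0,"wy":0,"wz":0.0426},
    {"x":0.06,"y":-0.813,"z":-0.057,"wx":0,"wy":0,"wz":0.0426},
    {"x":0.06,"y":-0.813,"z":-0.057,"wx":0,"wy":0,"wz":0.0426},
    {"x":0.06,"y":-0.813,"z":-0.057,"wx":0,"wy":0,"wz":0.0426},
    {"x":0.06,"y":-0.813,"z":-0.057,"wx":0,"wy":0,"wz":0.0426},
    {"x":0.06,"y":-0.813,"z":-0.057,"wx":0,"wy":0,"wz":0.0426},
    {"x":0.06,"y":-0.813,"z":-0.057,"wx":0,"wy":0,"wz":0.0426}
  ]
}}

```text
t: 3.0
position: [510.8, 95.6, 329.5]
eef_rot: [3.112, -0.421, -0.001]
wrist_force: [0.5, -0.3, 0.5]
gripper_width: 0.994
```

Run:
```python
from h import *
st(); c=cap("wrist"); save(0,c,"w1")
for X in([582,234,66],[539,99,66],[528,53,66]): print(proj(*c[1:],X).round())
```

```text
t 3.0 pos [510.8  95.6 329.5] rv [ 3.1123e+00 -4.2090e-01 -7.0000e-04] F [ 0.5 -0.3  0.5] T [-0.01  0.06  0.02] w 84.91 j [ 0.14 -0.08  1.8  -0.    1.42  1.98]
[158. 140.]
[270. 145.]
[307. 144.]
```

View pics/w1.png

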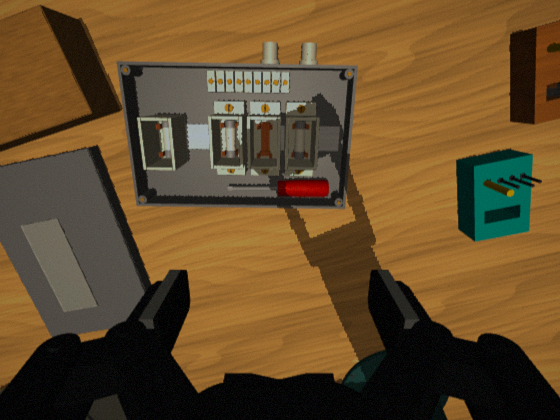

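The view shows the box with the spare holder at (160,142) and the row at (228,140), (265,140) and (302,140). The middle one is empty. I'll go lower for two views.

{"name": "send_rows", "arguments": {
  "steps": [
    {"x":-0.108,"y":-0.305,"z":0.36,"wx":0,"wy":0,"wz":0},
    {"x":-0.108,"y":-0.305,"z":0.36,"wx":0,"wy":0,"wz":0},
    {"x":-0.108,"y":-0.305,"z":0.36,"wx":0,"wy":0,"wz":0},
    {"x":-0.108,"y":-0.305,"z":0.36,"wx":0,"wy":0,"wz":0},
    {"x":-0.108,"y":-0.305,"z":0.36,"wx":0,"wy":0,"wz":0},
    {"x":-0.108,"y":-0.305,"z":0.36,"wx":0,"wy":0,"wz":0},
    {"x":-0.108,"y":-0.305,"z":0.36,"wx":0,"wy":0,"wz":0},
    {"x":-0.108,"y":-0.305,"z":0.36,"wx":0,"wy":0,"wz":0}
  ]
}}

```text
t: 3.85
position: [501.0, 256.0, 151.4]
eef_rot: [-3.112, 0.425, -0.004]
wrist_force: [-0.1, 0.2, 0.9]
gripper_width: 0.999
```

Run:
```python
from h import *
st(); c=cap("wrist"); save(0,c,"s1")
```

```text
t 3.85 pos [501.  256.  151.4] rv [-3.1119  0.4251 -0.0036] F [-0.1  0.2  0.9] T [-0.03 -0.04  0.01] w 85.34 j [ 0.43  0.12  1.93 -0.    1.09  2.27]
```

{"name": "send_rows", "arguments": {
  "steps": [
    {"x":-0.01,"y":0.283,"z":0,"wx":0,"wy":0,"wz":0},
    {"x":-0.01,"y":0.283,"z":0,"wx":0,"wy":0,"wz":0},
    {"x":-0.01,"y":0.283,"z":0,"wx":0,"wy":0,"wz":0},
    {"x":-0.01,"y":0.283,"z":0,"wx":0,"wy":0,"wz":0},
    {"x":-0.01,"y":0.283,"z":0,"wx":0,"wy":0,"wz":0}
  ]
}}

```text
t: 4.4
position: [458.2, 120.9, 151.8]
eef_rot: [-3.111, 0.428, -0.006]
wrist_force: [0.3, -0.2, 0.9]
gripper_width: 1.0
```

Run:
```python
from h import *
st(); c=cap("wrist"); save(0,c,"s2"); a=load("s1")
# montage: rows = view, cols = spare, empty; 130x100 px crops x3
rows=[]
for q in(a,c):
    r=[]
    for X in([582,234,68],[541,99,68]):
        u,v=proj(*q[1:],X).astype(int); u0=max(0,min(u-65,430));v0=max(0,min(v-50,320)); print(u0,v0)
        r.append(cv2.resize(q[0][v0:v0+100,u0:u0+130],(390,300),interpolation=cv2.INTER_CUBIC))
    rows.append(np.hstack(r))
m=np.vstack(rows); m=np.clip(m.astype(float)*1.5,0,255).astype(np.uint8)
cv2.imwrite("pics/ss.png",m[:,:,::-1])
go([503.7,-280.7,200],-1.7)
```

```text
t 4.4 pos [458.2 120.9 151.8] rv [-3.1107  0.4281 -0.0061] F [ 0.3 -0.2  0.9] T [ 0.04 -0.    0.04] w 85.4 j [ 0.21 -0.06  2.11  0.    1.09  2.05]
213 48
421 53
2 40
212 45
xyz [ 0.3039  0.7508 -0.0974] w [-0.00027 -0.00058 -0.03857] mm 408
```

View pics/ss.png

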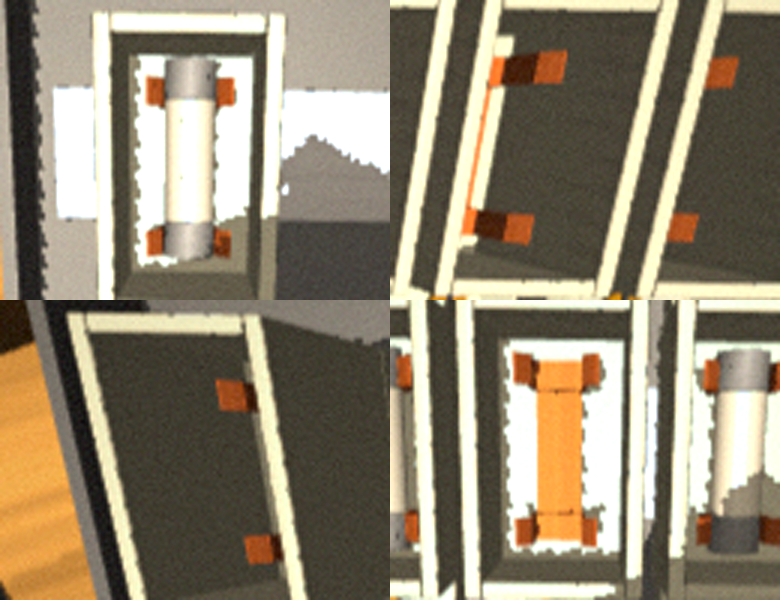

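The montage shows, top left, the spare fuse (centre about (189,158), caps from 57 to 258). Bottom right is the empty way, with four copper clips around (557,450). Now I'll measure.

Run:
```python
from h import *
a=load("s1");b=load("s2")
def P(c,o,x,y,z): return onz(*c[1:],o[0]+x/3,o[1]+y/3,z)
o1=(213,48);o2=(212,45);o3=(2,40);o4=(421,53)
# rim by masks on z=68: outer contour
for n,c,X in(("spare s1",a,(582,234)),("spare s2",b,(582,234)),("empty s1",a,(541,99)),("empty s2",b,(541,99))):
    p=c[0].astype(int); m=((p.min(2)>90)&(p[:,:,0]-p[:,:,2]>12)&(p[:,:,0]-p[:,:,2]<75)&(abs(p[:,:,0]-p[:,:,1])<22)).astype(np.uint8)
    lab=cv2.connectedComponentsWithStats(m)
    u,v=proj(*c[1:],[*X,68]); best=None
    for i in range(1,lab[0]):
        x,y,w,h,A=lab[2][i]
        if A>150 and x-3<u<x+w+3 and y-3<v<y+h+3: 
            ys,xs=np.nonzero(lab[1]==i); pts=np.array([onz(*c[1:],s,r,68)[:2] for s,r in zip(xs,ys)],np.float32)
            print(n,(x,y,w,h,A),cv2.minAreaRect(pts))
# fuse depth from its length 51, clips depth from spacing 38
from scipy.optimize import brentq
f=lambda c,o,p,q,L:brentq(lambda z:np.linalg.norm(P(c,o,*p,z)-P(c,o,*q,z))-L,-30,150)
zf=f(a,o1,(190,57),(190,259),51); print("fuse z",zf,P(a,o1,190,158,zf-2), "dir",P(a,o1,190,57,zf)-P(a,o1,190,259,zf))
zc=f(a,o1,(156,91),(156,241),38); print("spare clips z",zc,P(a,o1,190,166,zc))
zc=f(b,o2,(133,69),(133,230),38); print("empty clips z",zc,P(b,o2,167.5,149.5,zc))
# rim stereo heights: upper left/right outer corners
for n,p,q,oa,ob in(("spTL",(93,13),(67,15),o1,o3),("spTR",(285,13),(260,17),o1,o3),("emTR upper inner",(640,7),(242,5),(421-130,53),o2)):
    X,r=tri([ray(*a[1:],oa[0]+p[0]/3,oa[1]+p[1]/3),ray(*b[1:],ob[0]+q[0]/3,ob[1]+q[1]/3)]); print(n,X.round(1),np.round(r,1))
for nm,c,o,xs in(("spare s1 edges",a,o1,(93,110,267,285)),("empty s2 edges",b,o2,(67,84,241,258))):
    print(nm,[P(c,o,x,150,68)[:2].round(1).tolist() for x in xs])
```

```text
spare s1 (np.int32(222), np.int32(0), np.int32(145), np.int32(167), np.int32(9669)) ((584.63818359375, 223.38551330566406), (90.8769302368164, 104.76019287109375), 73.70360565185547)
spare s1 (np.int32(268), np.int32(67), np.int32(17), np.int32(68), np.int32(730)) ((580.3720092773438, 236.19479370117188), (10.779091835021973, 43.121219635009766), 73.88490295410156)
spare s2 (np.int32(25), np.int32(44), np.int32(80), np.int32(104), np.int32(1587)) ((578.0997314453125, 237.2081756591797), (41.52920913696289, 66.04315948486328), 73.79362487792969)
empty s1 (np.int32(367), np.int32(26), np.int32(193), np.int32(145), np.int32(8934)) ((547.1057739257812, 110.56838989257812), (139.9567108154297, 93.48531341552734), 76.89643096923828)
empty s2 (np.int32(166), np.int32(9), np.int32(208), np.int32(126), np.int32(3737)) ((556.0484619140625, 98.44856262207031), (132.6813507080078, 72.88679504394531), 79.93950653076172)
fuse z 27.976378520637972 [580.52684749 236.2521382   25.97637852] dir [ 49.11594768 -13.73403378   0.        ]
spare clips z 28.37865022978316 [578.60243399 236.76899295  28.37865023]
empty clips z 42.95015158783687 [543.63810127 105.85217546  42.95015159]
spTL [614.9 248.   67.8] [0.2 0.2]
spTR [603.6 208.1  67.6] [0.4 0.4]
emTR upper inner [567.9  80.9  60.4] [0.1 0.1]
spare s1 edges [[588.4, 256.4], [587.4, 252.7], [577.9, 218.6], [576.8, 214.7]]
empty s2 edges [[549.2, 126.9], [548.2, 123.2], [538.7, 89.2], [537.7, 85.5]]
```

{"name": "send_rows", "arguments": {
  "steps": [
    {"x":0.305,"y":0.751,"z":-0.097,"wx":0,"wy":0,"wz":-0.0386},
    {"x":0.305,"y":0.751,"z":-0.097,"wx":0,"wy":0,"wz":-0.0386},
    {"x":0.305,"y":0.751,"z":-0.097,"wx":0,"wy":0,"wz":-0.0386},
    {"x":0.305,"y":0.751,"z":-0.097,"wx":0,"wy":0,"wz":-0.0386},
    {"x":0.305,"y":0.751,"z":-0.097,"wx":0,"wy":0,"wz":-0.0386},
    {"x":0.305,"y":0.751,"z":-0.097,"wx":0,"wy":0,"wz":-0.0386},
    {"x":0.305,"y":0.751,"z":-0.097,"wx":0,"wy":0,"wz":-0.0386},
    {"x":0.305,"y":0.751,"z":-0.097,"wx":0,"wy":0,"wz":-0.0386},
    {"x":0.305,"y":0.751,"z":-0.097,"wx":0,"wy":0,"wz":-0.0386},
    {"x":0.305,"y":0.751,"z":-0.097,"wx":0,"wy":0,"wz":-0.0386},
    {"x":0.305,"y":0.751,"z":-0.097,"wx":0,"wy":0,"wz":-0.0386}
  ]
}}

```text
t: 5.55
position: [504.4, -279.4, 198.1]
eef_rot: [-3.14, 0.042, 0.0]
wrist_force: [-0.2, 0.0, 1.2]
gripper_width: 0.999
```

Run:
```python
from h import *
st(); c=cap("wrist"); save(0,c,"g1"); print(proj(*c[1:],[504.4,-280.6,134]),proj(*c[1:],[504.4,-280.6,90]));go([504.4,-280.6,69],-1.7)
```

```text
t 5.55 pos [ 504.4 -279.4  198.1] rv [-3.1402e+00  4.2300e-02  4.0000e-04] F [-0.2  0.   1.2] T [-0.02 -0.02 -0.02] w 85.28 j [-0.55  0.1   1.86  0.    1.18  1.05]
[280.55045345 223.97756573] [280.34096766 203.86480619]
xyz [0.0007 0.004  0.2579] w [-0.00019  0.0001   0.00059] mm 129
```

View pics/g1.png

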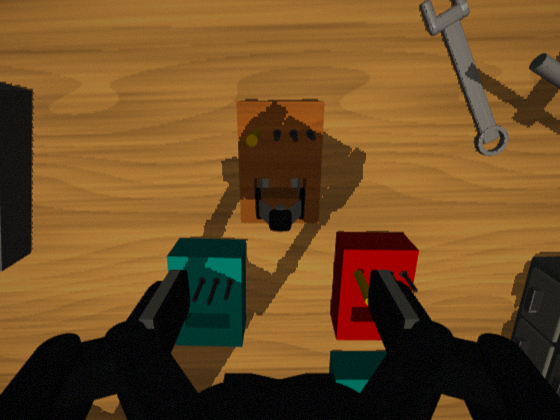

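The hinge cap sits at (280,220), against a predicted (280.5,224), so alignment is good. Descending.

{"name": "send_rows", "arguments": {
  "steps": [
    {"x":0,"y":0.003,"z":0.08,"wx":0,"wy":0,"wz":0},
    {"x":0,"y":0.003,"z":0.15,"wx":0,"wy":0,"wz":0},
    {"x":0,"y":0.003,"z":0.21,"wx":0,"wy":0,"wz":0},
    {"x":0,"y":0.003,"z":0.258,"wx":0,"wy":0,"wz":0},
    {"x":0,"y":0.003,"z":0.258,"wx":0,"wy":0,"wz":0},
    {"x":0,"y":0.003,"z":0.258,"wx":0,"wy":0,"wz":0}
  ]
}}

```text
t: 6.2
position: [503.8, -280.2, 69.3]
eef_rot: [-3.141, 0.04, 0.002]
wrist_force: [-0.6, -0.2, -0.1]
gripper_width: 1.001
```

{"name": "send_rows", "arguments": {
  "fingers": 36,
  "steps": [
    {"x":0,"y":0,"z":0,"wx":0,"wy":0,"wz":0},
    {"x":0,"y":0,"z":0,"wx":0,"wy":0,"wz":0},
    {"x":0,"y":0,"z":0,"wx":0,"wy":0,"wz":0},
    {"x":0,"y":0,"z":0,"wx":0,"wy":0,"wz":0},
    {"x":0,"y":0,"z":0,"wx":0,"wy":0,"wz":0},
    {"x":0,"y":0,"z":0,"wx":0,"wy":0,"wz":0},
    {"x":0,"y":0,"z":0,"wx":0,"wy":0,"wz":0},
    {"x":0,"y":0,"z":0,"wx":0,"wy":0,"wz":0}
  ]
}}

```text
t: 7.0
position: [505.0, -283.1, 70.9]
eef_rot: [3.139, -0.043, 0.004]
wrist_force: [-0.8, -1.9, 6.0]
gripper_width: 0.423
```

Run:
```python
from h import *
st(); print(cap("wrist")[1][0,0]); st()
```

```text
t 7.0 pos [ 505.  -283.1   70.9] rv [ 3.1391 -0.0428  0.0042] F [-0.8 -1.9  6. ] T [-0.49  0.05  0.03] w 36.11 j [-0.55  0.23  1.96 -0.    0.94  1.04]
316.59583152911574
t 7.05 pos [ 505.  -283.1   70.9] rv [ 3.1391 -0.0429  0.0043] F [ 0.7 -1.6  6.7] T [-0.48  0.07 -0.03] w 35.86 j [-0.55  0.23  1.96 -0.    0.94  1.04]
```

{"name": "send_rows", "arguments": {
  "steps": [
    {"x":0,"y":0,"z":-0.03,"wx":0,"wy":0,"wz":0},
    {"x":0,"y":0,"z":-0.08,"wx":0,"wy":0,"wz":0},
    {"x":0,"y":0,"z":-0.14,"wx":0,"wy":0,"wz":0},
    {"x":0,"y":0,"z":-0.2,"wx":0,"wy":0,"wz":0},
    {"x":0,"y":0,"z":-0.2,"wx":0,"wy":0,"wz":0},
    {"x":0,"y":0,"z":-0.2,"wx":0,"wy":0,"wz":0}
  ]
}}

```text
t: 7.65
position: [504.1, -281.8, 170.2]
eef_rot: [3.141, -0.043, 0.002]
wrist_force: [0.0, -0.0, -1.2]
gripper_width: 0.42
```

Run:
```python
from h import *
st(); c=cap("wrist"); save(0,c,"h1"); s=cap("scene"); save(0,s,"h1s")
u,v=proj(*s[1:],[504,-281,130]).astype(int); k=s[0][v-60:v+90,u-55:u+55]
m=np.hstack([cv2.resize(c[0][150:420,150:420],(480,480),interpolation=cv2.INTER_CUBIC),cv2.resize(k,(320,480),interpolation=cv2.INTER_CUBIC)])
m=np.clip(m.astype(float)*1.6,0,255).astype(np.uint8);cv2.imwrite("pics/h1m.png",m[:,:,::-1]); print(u-55,v-60)
go([578.5,236.8,180],-15.9)
```

```text
t 7.65 pos [ 504.1 -281.8  170.2] rv [ 3.1409e+00 -4.2800e-02  2.0000e-03] F [ 0.  -0.  -1.2] T [ 0.05 -0.01  0.02] w 35.85 j [-0.55  0.13  1.88  0.    1.13  1.04]
137 190
xyz [ 0.1233 -1.0394 -0.023 ] w [-0.00022  0.00042  0.03984] mm 523
```

View pics/h1m.png

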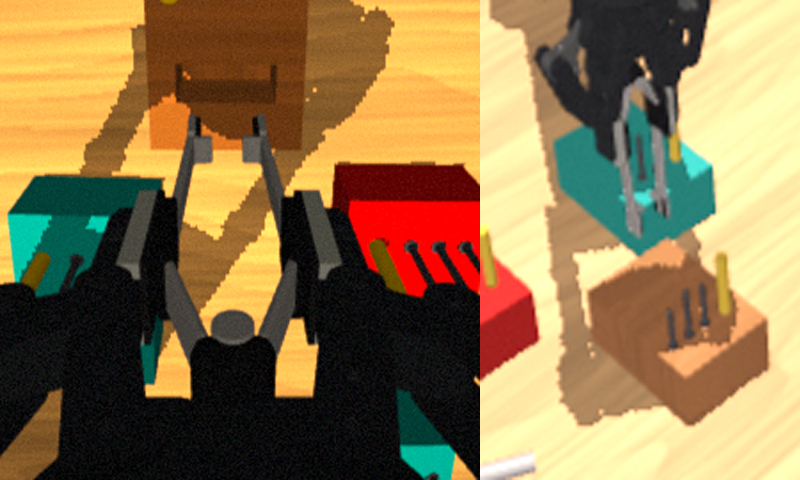

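The tongs are held, with the tips at crop (196,117) and (259,117). The slot mouth is now visible at (178–276, 68–102). I'll measure the tip offset and the slot.

Run:
```python
from h import *
c=load("h1"); Q=lambda x,y,z: onz(*c[1:],150+x/1.778,150+y/1.778,z).round(1)
for z in(105,108): print(Q(196,117,z),Q(259,117,z))
print("slot",[Q(x,y,46) for x,y in((178,66),(274,66),(178,101),(277,101))])
c=load("g1"); 
s=load("h1s"); print("scene proj tip exp",proj(*s[1:],[504.1,-281.8,105]),"seen approx",137+(648-480)*110/320,190+220*150/480)
```

```text
[ 510.3 -269.   105. ] [ 509.6 -293.9  105. ]
[ 511.4 -269.2  108. ] [ 510.8 -293.7  108. ]
slot [array([ 514.9, -257.1,   46. ]), array([ 513.7, -304.3,   46. ]), array([ 496.7, -256.1,   46. ]), array([ 495.4, -305.8,   46. ])]
scene proj tip exp [193.39194665 259.91975293] seen approx 194.75 258.75
```

{"name": "send_rows", "arguments": {
  "steps": [
    {"x":0.123,"y":-1.0,"z":-0.023,"wx":0,"wy":0,"wz":0.04},
    {"x":0.123,"y":-1.0,"z":-0.023,"wx":0,"wy":0,"wz":0.04},
    {"x":0.123,"y":-1.0,"z":-0.023,"wx":0,"wy":0,"wz":0.04},
    {"x":0.123,"y":-1.0,"z":-0.023,"wx":0,"wy":0,"wz":0.04},
    {"x":0.123,"y":-1.0,"z":-0.023,"wx":0,"wy":0,"wz":0.04},
    {"x":0.123,"y":-1.0,"z":-0.023,"wx":0,"wy":0,"wz":0.04},
    {"x":0.123,"y":-1.0,"z":-0.023,"wx":0,"wy":0,"wz":0.04},
    {"x":0.123,"y":-1.0,"z":-0.023,"wx":0,"wy":0,"wz":0.04},
    {"x":0.123,"y":-1.0,"z":-0.023,"wx":0,"wy":0,"wz":0.04},
    {"x":0.123,"y":-1.0,"z":-0.023,"wx":0,"wy":0,"wz":0.04},
    {"x":0.123,"y":-1.0,"z":-0.023,"wx":0,"wy":0,"wz":0.04},
    {"x":0.123,"y":-1.0,"z":-0.023,"wx":0,"wy":0,"wz":0.04}
  ]
}}

```text
t: 8.95
position: [577.6, 217.6, 178.5]
eef_rot: [3.11, -0.431, -0.005]
wrist_force: [0.1, -1.5, -0.4]
gripper_width: 0.422
```

Run:
```python
from h import *
st(); go([578.5,236.8,160],-15.9)
```

```text
t 8.95 pos [577.6 217.6 178.5] rv [ 3.11   -0.4308 -0.0054] F [ 0.1 -1.5 -0.4] T [-0.03  0.03  0.02] w 36.06 j [ 0.32  0.2   1.79 -0.    1.16  2.17]
xyz [-0.0085 -0.0375  0.037 ] w [0.00037 0.0005  0.00035] mm 27
```

{"name": "send_rows", "arguments": {
  "steps": [
    {"x":-0.0085,"y":-0.0375,"z":0.05,"wx":0,"wy":0,"wz":0},
    {"x":-0.0085,"y":-0.0375,"z":0.06,"wx":0,"wy":0,"wz":0},
    {"x":-0.0085,"y":-0.0375,"z":0.06,"wx":0,"wy":0,"wz":0},
    {"x":-0.0085,"y":-0.0375,"z":0.06,"wx":0,"wy":0,"wz":0}
  ]
}}

```text
t: 9.35
position: [579.8, 233.8, 150.6]
eef_rot: [3.11, -0.438, -0.001]
wrist_force: [-0.9, -0.2, -0.1]
gripper_width: 0.424
```

Run:
```python
from h import *
st(); c=cap("wrist"); save(0,c,"i1"); k=c[0][130:370,170:390]; s=cap("scene"); save(0,s,"i1s")
u,v=proj(*s[1:],[578,237,85]).astype(int); ks=s[0][v-40:v+50,u-45:u+45]; print(u-45,v-40)
m=np.clip(np.hstack([cv2.resize(k,(440,480),interpolation=cv2.INTER_CUBIC),cv2.resize(ks,(360,480),interpolation=cv2.INTER_CUBIC)]).astype(float)*1.6,0,255).astype(np.uint8)
cv2.imwrite("pics/i1m.png",m[:,:,::-1]); go([578.5,236.8,150],-15.9)
```

```text
t 9.35 pos [579.8 233.8 150.6] rv [ 3.1099e+00 -4.3800e-01 -1.2000e-03] F [-0.9 -0.2 -0.1] T [ 0.01  0.01 -0.01] w 36.24 j [ 0.34  0.23  1.8  -0.    1.11  2.19]
317 144
xyz [-0.0053 -0.0034  0.0034] w [-7.0e-05 -1.8e-04 -3.7e-04] mm 4
```

View pics/i1m.png

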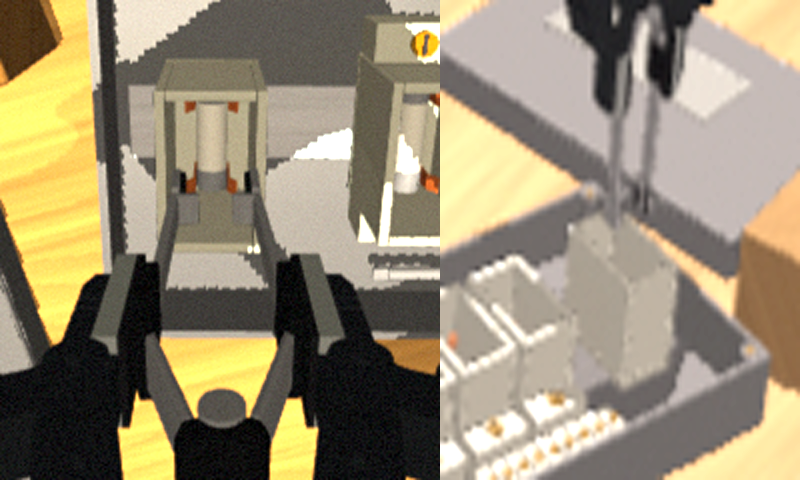

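The picture shows the tips just over the well mouth: jaws at crop (180,180) and (255,180), rim outer edges at (156,95) and (267,95). Pictures viewed so far: 10.

Run:
```python
from h import *
c=load("i1"); Q=lambda x,y,z: onz(*c[1:],170+x/2,130+y/2,z)
ex=np.array([.9617,-.274]);ey=np.array([.274,.9617])
def sh(n,p,q,z): 
    M=(Q(*p,z)+Q(*q,z))[:2]/2; D=(Q(*p,z)-Q(*q,z))[:2]; print(n,M.round(1),"box x,y",(M@ex).round(1),(M@ey).round(1),"len",np.linalg.norm(D).round(1))
sh("rim outer y95",(156,95),(267,95),68); sh("rim inner y110",(163,96),(259,96),68); sh("rim outer y247",(152,248),(266,248),68)
sh("tips",(180,172),(256,172),85.5); sh("tips inner",(188,173),(248,173),85.5)
sh("fuse caps",(199,150),(228,150),33)
print("tcp",np.array([579.8,233.8])@ex,np.array([579.8,233.8])@ey)
```

```text
rim outer y95 [608.2 227.9] box x,y 522.5 385.9 len 40.5
rim inner y110 [607.9 228.2] box x,y 522.1 386.0 len 35.0
rim outer y247 [548.5 246.2] box x,y 460.1 387.1 len 45.3
tips [585.1 232.1] box x,y 499.1 383.5 len 26.7
tips inner [584.8 232.2] box x,y 498.7 383.5 len 21.1
fuse caps [576.1 236.6] box x,y 489.2 385.4 len 12.6
tcp 493.53246 383.71066
```

{"name": "send_rows", "arguments": {
  "fingers": 35,
  "steps": [
    {"x":-0.005,"y":-0.004,"z":0.015,"wx":0,"wy":0,"wz":0},
    {"x":-0.005,"y":-0.004,"z":0.015,"wx":0,"wy":0,"wz":0},
    {"x":-0.005,"y":-0.004,"z":0.015,"wx":0,"wy":0,"wz":0},
    {"x":-0.005,"y":-0.004,"z":0.015,"wx":0,"wy":0,"wz":0}
  ]
}}

```text
t: 9.85
position: [578.1, 238.2, 143.4]
eef_rot: [3.111, -0.436, 0.0]
wrist_force: [-0.0, -0.1, -0.3]
gripper_width: 0.418
```

Run:
```python
from h import *
for i in range(3): st(); go([578.5,236.8,110],-15.9); cap("top")
```

```text
t 9.85 pos [578.1 238.2 143.4] rv [ 3.1112e+00 -4.3580e-01  2.0000e-04] F [-0.  -0.1 -0.3] T [0.02 0.01 0.01] w 35.67 j [ 0.35  0.24  1.8  -0.    1.1   2.2 ]
xyz [0.0014 0.0024 0.0667] w [-0.0e+00 -2.0e-05 -1.3e-04] mm 33
t 9.9 pos [578.2 238.3 143.5] rv [-3.1111e+00  4.3580e-01 -4.0000e-04] F [-0.8 -0.3 -0.4] T [ 0.    0.01 -0.03] w 34.94 j [ 0.35  0.24  1.8  -0.    1.1   2.2 ]
xyz [0.0013 0.0026 0.0669] w [-2.0e-05 -4.0e-05 -1.4e-04] mm 33
t 9.95 pos [578.3 238.2 143.5] rv [-3.1111e+00  4.3590e-01 -5.0000e-04] F [ 0.9  0.3 -0.3] T [ 0.07 -0.02  0.07] w 35.35 j [ 0.35  0.24  1.8  -0.    1.1   2.2 ]
xyz [0.0012 0.0026 0.067 ] w [-2.0e-05 -5.0e-05 -1.4e-04] mm 34
```

{"name": "send_rows", "arguments": {
  "steps": [
    {"x":0.001,"y":0.0025,"z":0.01,"wx":0,"wy":0,"wz":0},
    {"x":0.001,"y":0.0025,"z":0.025,"wx":0,"wy":0,"wz":0},
    {"x":0.001,"y":0.0025,"z":0.04,"wx":0,"wy":0,"wz":0},
    {"x":0.001,"y":0.0025,"z":0.055,"wx":0,"wy":0,"wz":0},
    {"x":0.001,"y":0.0025,"z":0.07,"wx":0,"wy":0,"wz":0},
    {"x":0.001,"y":0.0025,"z":0.085,"wx":0,"wy":0,"wz":0},
    {"x":0.001,"y":0.0025,"z":0.098,"wx":0,"wy":0,"wz":0},
    {"x":0.001,"y":0.0025,"z":0.098,"wx":0,"wy":0,"wz":0}
  ]
}}

```text
t: 10.8
position: [577.3, 236.5, 92.7]
eef_rot: [3.11, -0.436, -0.004]
wrist_force: [0.5, 0.3, -0.9]
gripper_width: 0.413
```

Run:
```python
from h import *
st(); go([578.5,236.8,85],-15.9)
```

```text
t 10.8 pos [577.3 236.5  92.7] rv [ 3.11   -0.4358 -0.0035] F [ 0.5  0.3 -0.9] T [ 0.01  0.02 -0.02] w 35.3 j [0.35 0.29 1.84 0.   1.01 2.2 ]
xyz [ 0.0022 -0.0013  0.0154] w [ 0.00023  0.00033 -0.00015] mm 8
```

{"name": "send_rows", "arguments": {
  "steps": [
    {"x":0.002,"y":0,"z":0.004,"wx":0,"wy":0,"wz":0},
    {"x":0.002,"y":0,"z":0.008,"wx":0,"wy":0,"wz":0},
    {"x":0.002,"y":0,"z":0.012,"wx":0,"wy":0,"wz":0},
    {"x":0.002,"y":0,"z":0.014,"wx":0,"wy":0,"wz":0},
    {"x":0.002,"y":0,"z":0.016,"wx":0,"wy":0,"wz":0}
  ]
}}

```text
t: 11.3
position: [579.3, 236.6, 86.3]
eef_rot: [-3.111, 0.436, -0.0]
wrist_force: [-0.8, -0.2, 0.1]
gripper_width: 0.414
```

{"name": "send_rows", "arguments": {
  "steps": [
    {"x":0,"y":0,"z":0.002,"wx":0,"wy":0,"wz":0},
    {"x":0,"y":0,"z":0.004,"wx":0,"wy":0,"wz":0},
    {"x":0,"y":0,"z":0.004,"wx":0,"wy":0,"wz":0}
  ]
}}

```text
t: 11.6
position: [579.1, 236.5, 84.1]
eef_rot: [3.111, -0.436, -0.0]
wrist_force: [-0.2, -0.2, -0.2]
gripper_width: 0.412
```

{"name": "send_rows", "arguments": {
  "steps": [
    {"x":0,"y":0,"z":0.002,"wx":0,"wy":0,"wz":0},
    {"x":0,"y":0,"z":0.004,"wx":0,"wy":0,"wz":0},
    {"x":0,"y":0,"z":0.004,"wx":0,"wy":0,"wz":0}
  ]
}}

```text
t: 11.9
position: [579.1, 236.5, 82.1]
eef_rot: [3.111, -0.436, -0.001]
wrist_force: [0.2, 0.5, -2.0]
gripper_width: 0.417
```

{"name": "send_rows", "arguments": {
  "steps": [
    {"x":0,"y":0,"z":0.002,"wx":0,"wy":0,"wz":0},
    {"x":0,"y":0,"z":0.004,"wx":0,"wy":0,"wz":0},
    {"x":0,"y":0,"z":0.004,"wx":0,"wy":0,"wz":0}
  ]
}}

```text
t: 12.2
position: [579.1, 236.5, 80.1]
eef_rot: [3.111, -0.436, -0.0]
wrist_force: [-0.9, -0.9, -0.9]
gripper_width: 0.411
```

{"name": "send_rows", "arguments": {
  "steps": [
    {"x":0,"y":0,"z":0.002,"wx":0,"wy":0,"wz":0},
    {"x":0,"y":0,"z":0.003,"wx":0,"wy":0,"wz":0},
    {"x":0,"y":0,"z":0.003,"wx":0,"wy":0,"wz":0}
  ]
}}

```text
t: 12.5
position: [579.1, 236.5, 78.7]
eef_rot: [3.111, -0.436, -0.0]
wrist_force: [0.2, -0.1, -1.0]
gripper_width: 0.405
```

{"name": "send_rows", "arguments": {
  "steps": [
    {"x":0,"y":0,"z":0.002,"wx":0,"wy":0,"wz":0},
    {"x":0,"y":0,"z":0.003,"wx":0,"wy":0,"wz":0},
    {"x":0,"y":0,"z":0.003,"wx":0,"wy":0,"wz":0}
  ]
}}

```text
t: 12.8
position: [579.2, 236.5, 77.2]
eef_rot: [3.111, -0.436, -0.0]
wrist_force: [-0.1, -0.6, -1.9]
gripper_width: 0.409
```

Run:
```python
from h import *
for i in range(4): st(); cap("top")
```

```text
t 12.8 pos [579.2 236.5  77.2] rv [ 3.1111e+00 -4.3610e-01 -2.0000e-04] F [-0.1 -0.6 -1.9] T [-0.05 -0.02  0.05] w 34.93 j [0.35 0.31 1.85 0.   0.98 2.2 ]
t 12.85 pos [579.1 236.5  77.2] rv [ 3.1111e+00 -4.3610e-01 -3.0000e-04] F [0.2 0.7 0.2] T [-0.03  0.04  0.04] w 35.0 j [0.35 0.31 1.85 0.   0.98 2.2 ]
t 12.9 pos [579.2 236.5  77.3] rv [ 3.1112 -0.4361 -0.    ] F [-0.9 -0.6 -0.5] T [ 0.01  0.02 -0.01] w 35.35 j [0.35 0.31 1.85 0.   0.98 2.2 ]
t 12.95 pos [579.2 236.5  77.3] rv [ 3.1112 -0.436  -0.    ] F [ 0.1 -0.4  0. ] T [-0.02 -0.02 -0.02] w 35.1 j [ 0.35  0.31  1.85 -0.    0.98  2.2 ]
```

{"name": "send_rows", "arguments": {
  "steps": [
    {"x":0,"y":0,"z":0.002,"wx":0,"wy":0,"wz":0},
    {"x":0,"y":0,"z":0.002,"wx":0,"wy":0,"wz":0},
    {"x":0,"y":0,"z":0.002,"wx":0,"wy":0,"wz":0}
  ]
}}

```text
t: 13.3
position: [579.2, 236.6, 76.2]
eef_rot: [3.111, -0.436, -0.0]
wrist_force: [0.4, 0.6, -0.9]
gripper_width: 0.413
```

Run:
```python
from h import *
st(); c=cap("wrist"); save(0,c,"k1"); st()
cv2.imwrite("pics/k1m.png",np.clip(cv2.resize(c[0][130:290,180:380],(800,600),interpolation=cv2.INTER_CUBIC).astype(float)*1.7,0,255).astype(np.uint8)[:,:,::-1])
for n,X in(("jaw bottom L",None),):
    pass
```

```text
t 13.3 pos [579.2 236.6  76.2] rv [ 3.1112e+00 -4.3590e-01 -1.0000e-04] F [ 0.4  0.6 -0.9] T [-0.03  0.01 -0.01] w 35.26 j [0.35 0.31 1.85 0.   0.98 2.2 ]
t 13.35 pos [579.2 236.5  76.2] rv [ 3.1111e+00 -4.3600e-01 -1.0000e-04] F [-0.2  0.1  0. ] T [-0.05  0.03  0.  ] w 35.35 j [0.35 0.31 1.85 0.   0.98 2.2 ]
```

View pics/k1m.png

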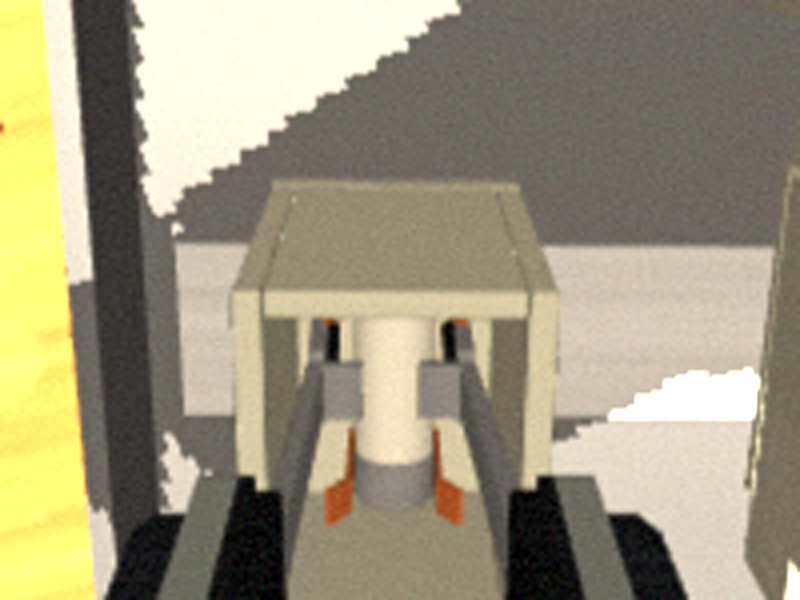

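The tongs sit centred in the well. The lips at (343,390) and (440,390) stand above the edges of the fuse barrel, with the barrel–cap boundary at (393,462). I'll triangulate the fuse top from that boundary across several views.

Run:
```python
from h import *
a=load("s1");i=load("i1");k=load("k1")
r=[ray(*a[1:],213+190/3,48+221/3),ray(*i[1:],170+212/2,130+171/2),ray(*k[1:],180+393/4,130+461/3.75)]
for S in([0,1],[0,2],[0,1,2]):
    X,e=tri([r[j] for j in S]); print("near boundary top",X.round(1),np.round(e,1))
r=[ray(*a[1:],213+190/3,48+258/3),ray(*i[1:],170+212/2,130+190/2),ray(*k[1:],180+393/4,130+505/3.75)]
for S in([0,1],[0,2],[0,1,2]):
    X,e=tri([r[j] for j in S]); print("near end",X.round(1),np.round(e,1))
# lips' lower near corner seen at k1 at known tcp: check lip z from tongs x
for x,y in((343,362),(343,418)):
    c,d=ray(*k[1:],180+x/4,130+y/3.75); print("lip row",y,[(z,(c+d*(z-c[2])/d[2]).round(1)[:2]@np.array([.9617,-.274])) for z in(24,29,34,40)])
st(); print(np.array([579.2,236.5])@np.array([.9617,-.274]))
```

```text
near boundary top [564.9 240.6  27.5] [0. 0.]
near boundary top [564.9 240.8  27.3] [0.2 0.2]
near boundary top [564.9 240.7  27.3] [0.1 0.2 0.3]
near end [555.2 243.4  25.4] [0. 0.]
near end [555.2 243.6  25.3] [0.2 0.2]
near end [555.2 243.5  25.3] [0.2 0.1 0.3]
lip row 362 [(24, np.float64(495.23025)), (29, np.float64(497.37285)), (34, np.float64(499.41928)), (40, np.float64(501.9739599999999))]
lip row 418 [(24, np.float64(484.283)), (29, np.float64(486.6179400000001)), (34, np.float64(489.07644999999997)), (40, np.float64(491.9744400000001))]
t 13.35 pos [579.2 236.5  76.2] rv [ 3.1111e+00 -4.3600e-01 -1.0000e-04] F [-0.2  0.1  0. ] T [-0.05  0.03  0.  ] w 35.35 j [0.35 0.31 1.85 0.   0.98 2.2 ]
492.21564000000006
```

The fuse top is at about 27.4, so its centre is at about 21. Along x it is at 492.8 against 492.2 for the tongs. The jaws are level now, so I'll raise 1.5 mm and squeeze in stages.

{"name": "send_rows", "arguments": {
  "fingers": 34,
  "steps": [
    {"x":0,"y":0,"z":-0.003,"wx":0,"wy":0,"wz":0},
    {"x":0,"y":0,"z":-0.003,"wx":0,"wy":0,"wz":0},
    {"x":0,"y":0,"z":-0.003,"wx":0,"wy":0,"wz":0}
  ]
}}

```text
t: 13.65
position: [579.3, 236.5, 77.9]
eef_rot: [-3.111, 0.436, -0.0]
wrist_force: [0.1, -0.4, -1.6]
gripper_width: 0.402
```

{"name": "send_rows", "arguments": {
  "fingers": 32.5,
  "steps": [
    {"x":0,"y":0,"z":0,"wx":0,"wy":0,"wz":0},
    {"x":0,"y":0,"z":0,"wx":0,"wy":0,"wz":0},
    {"x":0,"y":0,"z":0,"wx":0,"wy":0,"wz":0}
  ]
}}

```text
t: 13.95
position: [579.3, 236.3, 77.9]
eef_rot: [3.111, -0.436, 0.0]
wrist_force: [-0.9, -1.5, 0.6]
gripper_width: 0.385
```

{"name": "send_rows", "arguments": {
  "fingers": 30,
  "steps": [
    {"x":0,"y":0,"z":0,"wx":0,"wy":0,"wz":0},
    {"x":0,"y":0,"z":0,"wx":0,"wy":0,"wz":0},
    {"x":0,"y":0,"z":0,"wx":0,"wy":0,"wz":0},
    {"x":0,"y":0,"z":0,"wx":0,"wy":0,"wz":0}
  ]
}}

```text
t: 14.35
position: [579.3, 236.4, 77.9]
eef_rot: [3.111, -0.436, 0.0]
wrist_force: [-0.2, -2.6, 1.8]
gripper_width: 0.381
```

Run:
```python
from h import *
for i in range(4): st(); cap("top")
```

```text
t 14.35 pos [579.3 236.4  77.9] rv [ 3.1109e+00 -4.3590e-01  2.0000e-04] F [-0.2 -2.6  1.8] T [-0.67  0.14  0.01] w 32.55 j [ 0.35  0.31  1.85 -0.    0.98  2.2 ]
t 14.4 pos [579.3 236.4  77.9] rv [ 3.111e+00 -4.359e-01  3.000e-04] F [-0.5 -2.6  2.6] T [-0.67  0.11  0.02] w 32.62 j [ 0.35  0.31  1.85 -0.    0.98  2.2 ]
t 14.45 pos [579.3 236.4  77.9] rv [ 3.1109e+00 -4.3590e-01  1.0000e-04] F [ 0.1 -2.5  2.6] T [-0.73  0.17  0.05] w 32.32 j [ 0.35  0.31  1.85 -0.    0.98  2.2 ]
t 14.5 pos [579.3 236.4  77.9] rv [ 3.1109e+00 -4.3590e-01  1.0000e-04] F [-0.3 -2.9  2.7] T [-0.65  0.17  0.01] w 32.55 j [ 0.35  0.31  1.85 -0.    0.98  2.2 ]
```

The fingers stopped at 32.5 mm on the fuse. Drawing it up.

{"name": "send_rows", "arguments": {
  "steps": [
    {"x":0,"y":0,"z":-0.004,"wx":0,"wy":0,"wz":0},
    {"x":0,"y":0,"z":-0.01,"wx":0,"wy":0,"wz":0},
    {"x":0,"y":0,"z":-0.016,"wx":0,"wy":0,"wz":0},
    {"x":0,"y":0,"z":-0.022,"wx":0,"wy":0,"wz":0},
    {"x":0,"y":0,"z":-0.03,"wx":0,"wy":0,"wz":0},
    {"x":0,"y":0,"z":-0.04,"wx":0,"wy":0,"wz":0},
    {"x":0,"y":0,"z":-0.05,"wx":0,"wy":0,"wz":0},
    {"x":0,"y":0,"z":-0.05,"wx":0,"wy":0,"wz":0}
  ]
}}

```text
t: 15.35
position: [580.7, 237.3, 105.1]
eef_rot: [-3.109, 0.436, -0.005]
wrist_force: [0.5, 0.3, -1.2]
gripper_width: 0.381
```

{"name": "send_rows", "arguments": {
  "steps": [
    {"x":0,"y":0,"z":-0.03,"wx":0,"wy":0,"wz":0},
    {"x":0,"y":0,"z":-0.06,"wx":0,"wy":0,"wz":0},
    {"x":0,"y":0,"z":-0.09,"wx":0,"wy":0,"wz":0},
    {"x":0,"y":0,"z":-0.11,"wx":0,"wy":0,"wz":0},
    {"x":0,"y":0,"z":-0.11,"wx":0,"wy":0,"wz":0},
    {"x":0,"y":0,"z":-0.11,"wx":0,"wy":0,"wz":0}
  ]
}}

```text
t: 15.95
position: [579.4, 236.6, 158.3]
eef_rot: [-3.111, 0.436, -0.001]
wrist_force: [-0.4, -0.5, -0.9]
gripper_width: 0.376
```

Run:
```python
from h import *
st(); c=cap("wrist"); save(0,c,"l1"); s=cap("scene"); save(0,s,"l1s"); o=st()
u,v=proj(*s[1:],[579,236,100]).astype(int); ks=s[0][v-45:v+45,u-45:u+45]; print(u-45,v-45)
m=np.clip(np.hstack([cv2.resize(c[0][130:370,170:390],(440,480),interpolation=cv2.INTER_CUBIC),cv2.resize(ks,(360,480),interpolation=cv2.INTER_CUBIC)]).astype(float)*1.6,0,255).astype(np.uint8)
cv2.imwrite("pics/l1m.png",m[:,:,::-1]); go([542.6,106.3,158],-15.9)
```

```text
t 15.95 pos [579.4 236.6 158.3] rv [-3.1108e+00  4.3600e-01 -1.2000e-03] F [-0.4 -0.5 -0.9] T [-0.01  0.01  0.02] w 32.15 j [0.35 0.23 1.79 0.   1.13 2.2 ]
t 16.05 pos [578.6 236.3 156.9] rv [ 3.1105e+00 -4.3600e-01 -2.2000e-03] F [ 0.4 -0.  -0.9] T [ 0.05 -0.02 -0.05] w 32.32 j [ 0.35  0.23  1.79 -0.    1.13  2.2 ]
317 135
xyz [ 0.0023  0.2698 -0.0019] w [ 0.00015  0.0002  -0.00016] mm 135
```

View pics/l1m.png

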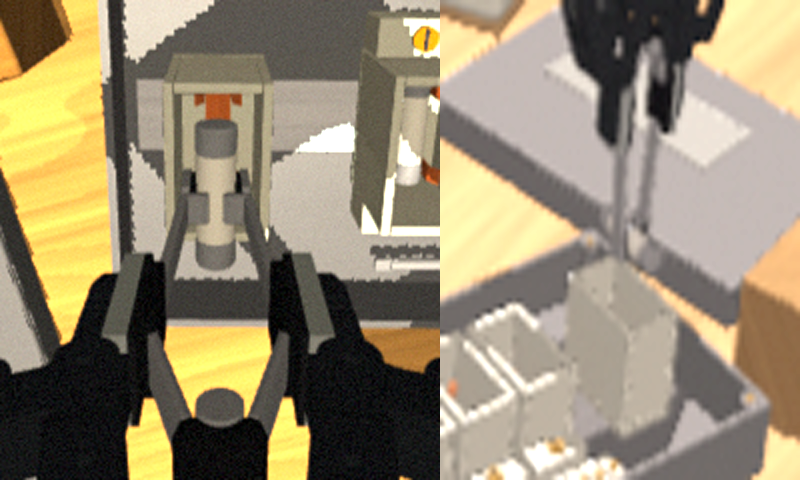

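The fuse is held level in the jaws, with ends at crop (216,122) and (215,268). It is clear of the holder. Pictures viewed: 12, so the rest is numeric.

Run:
```python
from h import *
c=load("l1"); Q=lambda x,y,z: onz(*c[1:],170+x/2,130+y/2,z)
ex=np.array([.9617,-.274]);ey=np.array([.274,.9617]); T=np.array([579.4,236.6])
# far end outline: top edge of far cap; near end: near cap bottom end; use length to infer z
for z in(98,101,104,107):
    p,q=Q(216,122,z)[:2],Q(215,258,z)[:2]; m=(p+q)/2-T; print(z,np.linalg.norm(p-q).round(1),"rel",(m@ex).round(1),(m@ey).round(1),"yaw",np.degrees(np.arctan2(*(p-q)[::-1])).round(1))
st(); go([543.3,106.1,157],-15.9)
```

```text
98 51.0 rel -0.1 0.8 yaw -16.3
101 50.2 rel 1.1 0.8 yaw -16.3
104 49.5 rel 2.4 0.8 yaw -16.3
107 48.7 rel 3.6 0.7 yaw -16.3
t 16.05 pos [578.6 236.3 156.9] rv [ 3.1105e+00 -4.3600e-01 -2.2000e-03] F [ 0.4 -0.  -0.9] T [ 0.05 -0.02 -0.05] w 32.32 j [ 0.35  0.23  1.79 -0.    1.13  2.2 ]
xyz [3.700e-03 2.698e-01 1.000e-04] w [ 0.00015  0.0002  -0.00016] mm 135
```

{"name": "send_rows", "arguments": {
  "steps": [
    {"x":0.003,"y":0.06,"z":-0.01,"wx":0,"wy":0,"wz":0},
    {"x":0.003,"y":0.14,"z":-0.01,"wx":0,"wy":0,"wz":0},
    {"x":0.003,"y":0.21,"z":-0.005,"wx":0,"wy":0,"wz":0},
    {"x":0.003,"y":0.27,"z":0,"wx":0,"wy":0,"wz":0},
    {"x":0.003,"y":0.27,"z":0,"wx":0,"wy":0,"wz":0},
    {"x":0.003,"y":0.27,"z":0,"wx":0,"wy":0,"wz":0},
    {"x":0.003,"y":0.27,"z":0,"wx":0,"wy":0,"wz":0},
    {"x":0.003,"y":0.27,"z":0,"wx":0,"wy":0,"wz":0}
  ]
}}

```text
t: 16.85
position: [543.9, 107.3, 157.7]
eef_rot: [-3.111, 0.434, -0.0]
wrist_force: [-0.3, -0.3, -0.4]
gripper_width: 0.377
```

Run:
```python
from h import *
st(); c=cap("wrist"); save(0,c,"n1"); go([543.3,106.1,140],-15.9)
# rim edges of empty way: horizontal brightness profile around expected rim on z=68
ex=np.array([.9617,-.274]);ey=np.array([.274,.9617])
for bx in(510,514,518,522):
    s=np.arange(222,280,0.5); P=[ex*bx+ey*y for y in s]
    val=[cv2.getRectSubPix(c[0],(1,1),tuple(map(float,proj(*c[1:],[*p,68]))))[0,0].astype(int) for p in P]
    print(bx," ".join(f"{int(v[0])}" for v in val[::2]))
```

```text
t 16.85 pos [543.9 107.3 157.7] rv [-3.1111  0.4344 -0.    ] F [-0.3 -0.3 -0.4] T [ 0.01 -0.03 -0.  ] w 32.17 j [0.15 0.1  1.94 0.   1.1  2.  ]
xyz [-0.0005  0.0026  0.0355] w [-4.e-05 -1.e-05  4.e-05] mm 18
510 109 110 90 61 58 55 57 57 54 108 111 109 90 57 57 63 91 111 108 110 108 111 111 95 66 52 50 51 49 49 51 50 51 50 45 50 49 51 57 84 111 110 108 89 55 57 75 109 110 110 93 79 58 57 56 60 73 107
514 112 107 81 56 59 58 58 57 75 109 113 109 80 60 57 60 87 109 109 111 106 99 108 110 111 105 102 102 100 102 105 107 104 106 107 112 110 103 106 111 111 111 108 84 57 58 71 109 112 111 99 79 55 54 58 56 72 107
518 109 108 74 57 58 55 57 57 78 110 112 112 77 59 54 59 92 108 108 107 96 83 84 85 88 107 101 102 103 103 107 106 104 104 104 89 81 85 92 105 110 110 107 85 59 58 69 107 110 109 98 78 59 58 57 58 69 109
522 110 109 75 58 55 59 60 56 78 106 112 106 70 59 62 65 94 105 105 101 98 89 86 69 69 85 87 89 100 105 109 107 102 104 101 81 93 107 109 113 108 112 108 81 59 60 71 110 108 109 102 73 54 54 58 53 77 108
```

Rim centre is at y 251.2 in the box frame and the fuse is about +0.8 from the TCP. I'll correct by 1.6 mm and descend to just above the highest possible clip contact.

{"name": "send_rows", "arguments": {
  "steps": [
    {"x":-0.001,"y":0.003,"z":0.005,"wx":0,"wy":0,"wz":0},
    {"x":-0.001,"y":0.003,"z":0.02,"wx":0,"wy":0,"wz":0},
    {"x":-0.001,"y":0.003,"z":0.035,"wx":0,"wy":0,"wz":0},
    {"x":-0.001,"y":0.003,"z":0.05,"wx":0,"wy":0,"wz":0},
    {"x":-0.001,"y":0.003,"z":0.065,"wx":0,"wy":0,"wz":0},
    {"x":-0.001,"y":0.003,"z":0.08,"wx":0,"wy":0,"wz":0},
    {"x":-0.001,"y":0.003,"z":0.08,"wx":0,"wy":0,"wz":0},
    {"x":-0.001,"y":0.003,"z":0.08,"wx":0,"wy":0,"wz":0}
  ]
}}

```text
t: 17.7
position: [542.5, 105.0, 117.4]
eef_rot: [3.111, -0.436, -0.001]
wrist_force: [0.5, 0.4, -0.7]
gripper_width: 0.383
```

Run:
```python
from h import *
o=st(); print(o["position"][:2]@[.9617,-.274],o["position"][:2]@[.274,.9617])
```

```text
t 17.7 pos [542.5 105.  117.4] rv [ 3.111e+00 -4.360e-01 -1.000e-03] F [ 0.5  0.4 -0.7] T [ 0.01 -0.01  0.05] w 32.73 j [ 0.15  0.13  1.98 -0.    1.03  2.  ]
492.9368242038787 249.577668254443
```

{"name": "send_rows", "arguments": {
  "steps": [
    {"x":0,"y":0,"z":0.002,"wx":0,"wy":0,"wz":0},
    {"x":0,"y":0,"z":0.004,"wx":0,"wy":0,"wz":0},
    {"x":0,"y":0,"z":0.006,"wx":0,"wy":0,"wz":0},
    {"x":0,"y":0,"z":0.006,"wx":0,"wy":0,"wz":0}
  ]
}}

```text
t: 18.1
position: [542.7, 105.0, 114.8]
eef_rot: [-3.111, 0.436, -0.0]
wrist_force: [-0.5, -0.1, -1.6]
gripper_width: 0.384
```

{"name": "send_rows", "arguments": {
  "steps": [
    {"x":0,"y":-0.002,"z":0.002,"wx":0,"wy":0,"wz":0},
    {"x":0,"y":-0.002,"z":0.004,"wx":0,"wy":0,"wz":0},
    {"x":0,"y":-0.002,"z":0.006,"wx":0,"wy":0,"wz":0},
    {"x":0,"y":-0.002,"z":0.008,"wx":0,"wy":0,"wz":0},
    {"x":0,"y":-0.002,"z":0.008,"wx":0,"wy":0,"wz":0}
  ]
}}

```text
t: 18.6
position: [542.8, 106.0, 110.5]
eef_rot: [3.111, -0.436, -0.001]
wrist_force: [-0.1, 0.6, -0.9]
gripper_width: 0.379
```

Run:
```python
from h import *
o=st(); print(o["position"][:2]@[.9617,-.274],o["position"][:2]@[.274,.9617])
```

```text
t 18.6 pos [542.8 106.  110.5] rv [ 3.1111e+00 -4.3590e-01 -6.0000e-04] F [-0.1  0.6 -0.9] T [0.   0.03 0.08] w 32.38 j [0.15 0.14 1.99 0.   1.01 2.  ]
492.940976777006 250.64777174951192
```

{"name": "send_rows", "arguments": {
  "steps": [
    {"x":0,"y":0,"z":0.002,"wx":0,"wy":0,"wz":0},
    {"x":0,"y":0,"z":0.004,"wx":0,"wy":0,"wz":0},
    {"x":0,"y":0,"z":0.006,"wx":0,"wy":0,"wz":0},
    {"x":0,"y":0,"z":0.006,"wx":0,"wy":0,"wz":0}
  ]
}}

```text
t: 19.0
position: [542.8, 106.0, 107.6]
eef_rot: [3.111, -0.436, -0.001]
wrist_force: [-0.5, -0.8, -0.9]
gripper_width: 0.379
```

{"name": "send_rows", "arguments": {
  "steps": [
    {"x":0,"y":0,"z":0.002,"wx":0,"wy":0,"wz":0},
    {"x":0,"y":0,"z":0.004,"wx":0,"wy":0,"wz":0},
    {"x":0,"y":0,"z":0.004,"wx":0,"wy":0,"wz":0}
  ]
}}

```text
t: 19.3
position: [542.8, 106.0, 105.6]
eef_rot: [3.111, -0.436, -0.0]
wrist_force: [0.1, 0.3, -1.4]
gripper_width: 0.373
```

{"name": "send_rows", "arguments": {
  "steps": [
    {"x":0,"y":0,"z":0.002,"wx":0,"wy":0,"wz":0},
    {"x":0,"y":0,"z":0.004,"wx":0,"wy":0,"wz":0},
    {"x":0,"y":0,"z":0.004,"wx":0,"wy":0,"wz":0}
  ]
}}

```text
t: 19.6
position: [543.1, 105.7, 104.0]
eef_rot: [3.111, -0.436, 0.0]
wrist_force: [0.1, -1.0, 1.8]
gripper_width: 0.379
```

{"name": "send_rows", "arguments": {
  "steps": [
    {"x":0,"y":0,"z":0.002,"wx":0,"wy":0,"wz":0},
    {"x":0,"y":0,"z":0.004,"wx":0,"wy":0,"wz":0},
    {"x":0,"y":0,"z":0.004,"wx":0,"wy":0,"wz":0}
  ]
}}

```text
t: 19.9
position: [543.4, 105.7, 102.4]
eef_rot: [3.111, -0.436, 0.002]
wrist_force: [-1.5, -2.0, 5.1]
gripper_width: 0.38
```

{"name": "send_rows", "arguments": {
  "steps": [
    {"x":0,"y":0,"z":0.002,"wx":0,"wy":0,"wz":0},
    {"x":0,"y":0,"z":0.003,"wx":0,"wy":0,"wz":0},
    {"x":0,"y":0,"z":0.003,"wx":0,"wy":0,"wz":0}
  ]
}}

```text
t: 20.2
position: [543.6, 105.7, 101.2]
eef_rot: [3.111, -0.436, 0.002]
wrist_force: [-1.8, -2.8, 5.9]
gripper_width: 0.379
```

Mouth contact came at TCP 104.3, as predicted (104.5). Home should be near 92. Pressing on.

{"name": "send_rows", "arguments": {
  "steps": [
    {"x":0,"y":0,"z":0.002,"wx":0,"wy":0,"wz":0},
    {"x":0,"y":0,"z":0.003,"wx":0,"wy":0,"wz":0},
    {"x":0,"y":0,"z":0.003,"wx":0,"wy":0,"wz":0}
  ]
}}

```text
t: 20.5
position: [543.6, 105.7, 99.5]
eef_rot: [3.111, -0.436, 0.002]
wrist_force: [-1.2, -2.4, 4.9]
gripper_width: 0.382
```

{"name": "send_rows", "arguments": {
  "steps": [
    {"x":0,"y":0,"z":0.002,"wx":0,"wy":0,"wz":0},
    {"x":0,"y":0,"z":0.003,"wx":0,"wy":0,"wz":0},
    {"x":0,"y":0,"z":0.003,"wx":0,"wy":0,"wz":0}
  ]
}}

```text
t: 20.8
position: [543.6, 105.7, 97.8]
eef_rot: [3.111, -0.436, 0.002]
wrist_force: [-0.3, -2.2, 5.2]
gripper_width: 0.377
```

{"name": "send_rows", "arguments": {
  "steps": [
    {"x":0,"y":0,"z":0.002,"wx":0,"wy":0,"wz":0},
    {"x":0,"y":0,"z":0.003,"wx":0,"wy":0,"wz":0},
    {"x":0,"y":0,"z":0.003,"wx":0,"wy":0,"wz":0}
  ]
}}

```text
t: 21.1
position: [543.4, 105.8, 96.0]
eef_rot: [3.111, -0.436, 0.002]
wrist_force: [0.5, -3.0, 4.9]
gripper_width: 0.376
```

{"name": "send_rows", "arguments": {
  "steps": [
    {"x":0,"y":0,"z":0.002,"wx":0,"wy":0,"wz":0},
    {"x":0,"y":0,"z":0.003,"wx":0,"wy":0,"wz":0},
    {"x":0,"y":0,"z":0.003,"wx":0,"wy":0,"wz":0}
  ]
}}

```text
t: 21.4
position: [543.2, 105.9, 94.3]
eef_rot: [3.111, -0.436, 0.001]
wrist_force: [0.9, -3.9, 3.7]
gripper_width: 0.38
```

{"name": "send_rows", "arguments": {
  "steps": [
    {"x":0,"y":0,"z":0.001,"wx":0,"wy":0,"wz":0},
    {"x":0,"y":0,"z":0.002,"wx":0,"wy":0,"wz":0},
    {"x":0,"y":0,"z":0.002,"wx":0,"wy":0,"wz":0}
  ]
}}

```text
t: 21.7
position: [543.0, 105.9, 93.2]
eef_rot: [3.111, -0.436, 0.0]
wrist_force: [0.5, -3.4, 4.0]
gripper_width: 0.378
```

{"name": "send_rows", "arguments": {
  "steps": [
    {"x":0,"y":0,"z":0.001,"wx":0,"wy":0,"wz":0},
    {"x":0,"y":0,"z":0.002,"wx":0,"wy":0,"wz":0},
    {"x":0,"y":0,"z":0.002,"wx":0,"wy":0,"wz":0}
  ]
}}

```text
t: 22.0
position: [542.9, 106.0, 92.2]
eef_rot: [3.111, -0.436, -0.0]
wrist_force: [0.3, -3.3, 4.3]
gripper_width: 0.377
```

{"name": "send_rows", "arguments": {
  "steps": [
    {"x":0,"y":0,"z":0.001,"wx":0,"wy":0,"wz":0},
    {"x":0,"y":0,"z":0.002,"wx":0,"wy":0,"wz":0},
    {"x":0,"y":0,"z":0.002,"wx":0,"wy":0,"wz":0}
  ]
}}

```text
t: 22.3
position: [543.0, 106.0, 91.9]
eef_rot: [-3.111, 0.436, 0.0]
wrist_force: [-1.7, -3.6, 7.6]
gripper_width: 0.381
```

{"name": "send_rows", "arguments": {
  "steps": [
    {"x":0,"y":0,"z":0.001,"wx":0,"wy":0,"wz":0},
    {"x":0,"y":0,"z":0.002,"wx":0,"wy":0,"wz":0},
    {"x":0,"y":0,"z":0.002,"wx":0,"wy":0,"wz":0}
  ]
}}

```text
t: 22.6
position: [543.2, 106.0, 91.7]
eef_rot: [-3.111, 0.436, -0.001]
wrist_force: [-2.0, -3.8, 12.5]
gripper_width: 0.376
```

Solid stop at TCP 91.8, 12.5 N total, 12.4 mm after first contact: home. I'll relax the push, open slightly and lift.

{"name": "send_rows", "arguments": {
  "steps": [
    {"x":0,"y":0,"z":-0.002,"wx":0,"wy":0,"wz":0},
    {"x":0,"y":0,"z":-0.003,"wx":0,"wy":0,"wz":0},
    {"x":0,"y":0,"z":-0.003,"wx":0,"wy":0,"wz":0}
  ]
}}

```text
t: 22.9
position: [542.9, 106.0, 91.9]
eef_rot: [-3.111, 0.436, -0.0]
wrist_force: [-0.1, -3.5, 5.4]
gripper_width: 0.379
```

{"name": "send_rows", "arguments": {
  "fingers": 35.2,
  "steps": [
    {"x":0,"y":0,"z":0,"wx":0,"wy":0,"wz":0},
    {"x":0,"y":0,"z":0,"wx":0,"wy":0,"wz":0},
    {"x":0,"y":0,"z":0,"wx":0,"wy":0,"wz":0},
    {"x":0,"y":0,"z":0,"wx":0,"wy":0,"wz":0}
  ]
}}

```text
t: 23.3
position: [542.4, 106.3, 91.1]
eef_rot: [-3.111, 0.436, 0.002]
wrist_force: [0.1, -0.3, -0.7]
gripper_width: 0.414
```

Run:
```python
from h import *
o=st(); print(o["position"][:2]@[.9617,-.274],o["position"][:2]@[.274,.9617]); c=cap("wrist"); save(0,c,"q1")
```

```text
t 23.3 pos [542.4 106.3  91.1] rv [-3.111e+00  4.361e-01  2.000e-03] F [ 0.1 -0.3 -0.7] T [-0.01 -0.02 -0.01] w 35.37 j [0.15 0.16 2.   0.   0.98 2.  ]
492.4721812866404 250.7992017311314
```

{"name": "send_rows", "arguments": {
  "steps": [
    {"x":0,"y":0,"z":-0.005,"wx":0,"wy":0,"wz":0},
    {"x":0,"y":0,"z":-0.01,"wx":0,"wy":0,"wz":0},
    {"x":0,"y":0,"z":-0.015,"wx":0,"wy":0,"wz":0}
  ]
}}

```text
t: 23.65
position: [543.1, 106.0, 99.7]
eef_rot: [-3.111, 0.436, -0.0]
wrist_force: [-0.1, -1.0, 0.1]
gripper_width: 0.415
```

{"name": "send_rows", "arguments": {
  "steps": [
    {"x":0,"y":0,"z":-0.02,"wx":0,"wy":0,"wz":0},
    {"x":0,"y":0,"z":-0.04,"wx":0,"wy":0,"wz":0},
    {"x":0,"y":0,"z":-0.07,"wx":0,"wy":0,"wz":0},
    {"x":0,"y":0,"z":-0.1,"wx":0,"wy":0,"wz":0},
    {"x":0,"y":0,"z":-0.14,"wx":0,"wy":0,"wz":0},
    {"x":0,"y":0,"z":-0.16,"wx":0,"wy":0,"wz":0},
    {"x":0,"y":0,"z":-0.16,"wx":0,"wy":0,"wz":0},
    {"x":0,"y":0,"z":-0.16,"wx":0,"wy":0,"wz":0}
  ]
}}

```text
t: 24.45
position: [543.0, 106.0, 179.5]
eef_rot: [-3.111, 0.436, -0.001]
wrist_force: [-0.1, 0.3, -0.8]
gripper_width: 0.412
```

Run:
```python
from h import *
st(); c=cap("wrist"); save(0,c,"r1"); i=load("l1")
# compare mean colours: between jaws region (held fuse in l1) vs now
print(i[0][205:225,272:283].mean((0,1)).round(), c[0][205:225,272:283].mean((0,1)).round())
ex=np.array([.9617,-.274]);ey=np.array([.274,.9617])
# fuse seat: sample along well axis at z=43 (fuse top)
for bx in(475,480,485,490,495,500,505,510,515): 
    u,v=proj(*c[1:],[*(ex*bx+ey*251),42]); print(bx,(u.round(),v.round()),c[0][int(round(v)),int(round(u))])
go([504.8,-281.2,170],-1.7)
```

```text
t 24.45 pos [543.  106.  179.5] rv [-3.111e+00  4.360e-01 -8.000e-04] F [-0.1  0.3 -0.8] T [ 0.03 -0.03 -0.01] w 35.19 j [0.15 0.07 1.92 0.   1.14 2.  ]
[118. 109.  92.] [79. 74. 64.]
475 (np.float64(279.0), np.float64(212.0)) [76 69 65]
480 (np.float64(279.0), np.float64(207.0)) [124 116  95]
485 (np.float64(279.0), np.float64(202.0)) [122 113  93]
490 (np.float64(279.0), np.float64(197.0)) [125 114  95]
495 (np.float64(279.0), np.float64(192.0)) [123 111  92]
500 (np.float64(279.0), np.float64(187.0)) [121 112  92]
505 (np.float64(279.0), np.float64(181.0)) [120 114  96]
510 (np.float64(279.0), np.float64(176.0)) [84 80 72]
515 (np.float64(279.0), np.float64(170.0)) [70 67 63]
xyz [0.1405 0.765  0.0176] w [ 5.00e-05  1.60e-04 -3.96e-02] mm 389
```

The empty way now shows a white barrel spanning 477–508 (centre about 492.8), and the orange is gone. I'll take the tongs back.

{"name": "send_rows", "arguments": {
  "steps": [
    {"x":0.14,"y":0.765,"z":0,"wx":0,"wy":0,"wz":-0.0396},
    {"x":0.14,"y":0.765,"z":0,"wx":0,"wy":0,"wz":-0.0396},
    {"x":0.14,"y":0.765,"z":0,"wx":0,"wy":0,"wz":-0.0396},
    {"x":0.14,"y":0.765,"z":0,"wx":0,"wy":0,"wz":-0.0396},
    {"x":0.14,"y":0.765,"z":0,"wx":0,"wy":0,"wz":-0.0396},
    {"x":0.14,"y":0.765,"z":0,"wx":0,"wy":0,"wz":-0.0396},
    {"x":0.14,"y":0.765,"z":0,"wx":0,"wy":0,"wz":-0.0396},
    {"x":0.14,"y":0.765,"z":0,"wx":0,"wy":0,"wz":-0.0396},
    {"x":0.14,"y":0.765,"z":0,"wx":0,"wy":0,"wz":-0.0396},
    {"x":0.14,"y":0.765,"z":0,"wx":0,"wy":0,"wz":-0.0396},
    {"x":0.14,"y":0.765,"z":0,"wx":0,"wy":0,"wz":-0.0396},
    {"x":0.14,"y":0.765,"z":0,"wx":0,"wy":0,"wz":-0.0396}
  ]
}}

```text
t: 25.7
position: [505.1, -279.4, 178.7]
eef_rot: [-3.14, 0.044, 0.001]
wrist_force: [0.4, -0.1, -0.8]
gripper_width: 0.412
```

Run:
```python
from h import *
cap("top"); st(); go([505.2,-281.1,120],-1.7)
```

```text
t 25.75 pos [ 505.2 -279.5  178.9] rv [-3.1407e+00  4.3600e-02  8.0000e-04] F [-0.1 -0.2 -0.7] T [ 0.    0.05 -0.06] w 34.62 j [-0.55  0.12  1.87  0.    1.15  1.05]
xyz [0.0002 0.0033 0.1179] w [-9.e-05  9.e-05  3.e-04] mm 59
```

{"name": "send_rows", "arguments": {
  "steps": [
    {"x":0,"y":0.0033,"z":0.04,"wx":0,"wy":0,"wz":0},
    {"x":0,"y":0.0033,"z":0.08,"wx":0,"wy":0,"wz":0},
    {"x":0,"y":0.0033,"z":0.118,"wx":0,"wy":0,"wz":0},
    {"x":0,"y":0.0033,"z":0.118,"wx":0,"wy":0,"wz":0},
    {"x":0,"y":0.0033,"z":0.118,"wx":0,"wy":0,"wz":0},
    {"x":0,"y":0.0033,"z":0.118,"wx":0,"wy":0,"wz":0}
  ]
}}

```text
t: 26.35
position: [506.1, -282.7, 121.7]
eef_rot: [3.14, -0.045, 0.003]
wrist_force: [0.5, -0.2, 0.3]
gripper_width: 0.408
```

Run:
```python
from h import *
cap("top"); st(); go([505.2,-281.1,75],-1.7)
```

```text
t 26.4 pos [ 506.2 -282.9  121.9] rv [ 3.1399 -0.0457  0.0036] F [-0.5  0.7 -1. ] T [0.05 0.01 0.02] w 35.41 j [-0.55  0.18  1.92  0.    1.04  1.05]
xyz [-0.0022 -0.0037  0.0938] w [ 2.1e-04 -3.7e-04  9.0e-05] mm 47
```

{"name": "send_rows", "arguments": {
  "steps": [
    {"x":-0.001,"y":-0.003,"z":0.01,"wx":0,"wy":0,"wz":0},
    {"x":-0.001,"y":-0.003,"z":0.03,"wx":0,"wy":0,"wz":0},
    {"x":-0.001,"y":-0.003,"z":0.05,"wx":0,"wy":0,"wz":0},
    {"x":-0.001,"y":-0.003,"z":0.05,"wx":0,"wy":0,"wz":0}
  ]
}}

```text
t: 26.8
position: [502.9, -280.2, 92.8]
eef_rot: [-3.139, 0.047, 0.006]
wrist_force: [-1.5, -0.3, -0.3]
gripper_width: 0.413
```

Run:
```python
from h import *
st(); go([505.2,-281.1,73],-1.7)
```

```text
t 26.8 pos [ 502.9 -280.2   92.8] rv [-3.139   0.0468  0.0057] F [-1.5 -0.3 -0.3] T [-0.01  0.02 -0.06] w 35.28 j [-0.55  0.21  1.95  0.    0.99  1.05]
xyz [0.0047 0.0018 0.0396] w [-3.4e-04  5.9e-04 -2.0e-05] mm 20
```

{"name": "send_rows", "arguments": {
  "steps": [
    {"x":0,"y":0,"z":0.015,"wx":0,"wy":0,"wz":0},
    {"x":0,"y":0,"z":0.025,"wx":0,"wy":0,"wz":0},
    {"x":0,"y":0,"z":0.035,"wx":0,"wy":0,"wz":0},
    {"x":0,"y":0,"z":0.04,"wx":0,"wy":0,"wz":0},
    {"x":0,"y":0,"z":0.04,"wx":0,"wy":0,"wz":0}
  ]
}}

```text
t: 27.3
position: [504.3, -281.0, 74.7]
eef_rot: [-3.141, 0.047, 0.001]
wrist_force: [0.2, 0.4, -0.5]
gripper_width: 0.415
```

{"name": "send_rows", "arguments": {
  "steps": [
    {"x":0,"y":0,"z":0.004,"wx":0,"wy":0,"wz":0},
    {"x":0,"y":0,"z":0.006,"wx":0,"wy":0,"wz":0},
    {"x":0,"y":0,"z":0.006,"wx":0,"wy":0,"wz":0}
  ]
}}

```text
t: 27.6
position: [504.6, -281.2, 72.3]
eef_rot: [3.141, -0.047, 0.0]
wrist_force: [0.3, 0.4, -0.6]
gripper_width: 0.412
```

{"name": "send_rows", "arguments": {
  "fingers": 41,
  "steps": [
    {"x":0,"y":0,"z":0,"wx":0,"wy":0,"wz":0},
    {"x":0,"y":0,"z":0,"wx":0,"wy":0,"wz":0},
    {"x":0,"y":0,"z":0,"wx":0,"wy":0,"wz":0},
    {"x":0,"y":0,"z":0,"wx":0,"wy":0,"wz":0}
  ]
}}

```text
t: 28.0
position: [504.6, -281.2, 72.4]
eef_rot: [3.141, -0.047, 0.0]
wrist_force: [0.8, 0.6, -1.7]
gripper_width: 0.48
```

{"name": "send_rows", "arguments": {
  "fingers": 85,
  "steps": [
    {"x":0,"y":0,"z":0,"wx":0,"wy":0,"wz":0},
    {"x":0,"y":0,"z":0,"wx":0,"wy":0,"wz":0},
    {"x":0,"y":0,"z":0,"wx":0,"wy":0,"wz":0},
    {"x":0,"y":0,"z":0,"wx":0,"wy":0,"wz":0},
    {"x":0,"y":0,"z":0,"wx":0,"wy":0,"wz":0},
    {"x":0,"y":0,"z":0,"wx":0,"wy":0,"wz":0}
  ]
}}

```text
t: 28.6
position: [504.6, -281.2, 72.3]
eef_rot: [3.141, -0.047, 0.0]
wrist_force: [-0.6, 0.2, 0.5]
gripper_width: 0.997
```

Run:
```python
from h import *
st()
```

```text
t 28.6 pos [ 504.6 -281.2   72.3] rv [ 3.1412 -0.0466  0.    ] F [-0.6  0.2  0.5] T [-0.04  0.02  0.04] w 85.11 j [-0.55  0.23  1.96  0.    0.95  1.05]
```

Released. Rising straight up, then checking by numbers.

{"name": "send_rows", "arguments": {
  "steps": [
    {"x":0,"y":0,"z":-0.04,"wx":0,"wy":0,"wz":0},
    {"x":0,"y":0,"z":-0.1,"wx":0,"wy":0,"wz":0},
    {"x":0,"y":0,"z":-0.18,"wx":0,"wy":0,"wz":0},
    {"x":0,"y":0,"z":-0.252,"wx":0,"wy":0,"wz":0},
    {"x":0,"y":0,"z":-0.252,"wx":0,"wy":0,"wz":0},
    {"x":0,"y":0,"z":-0.252,"wx":0,"wy":0,"wz":0},
    {"x":0,"y":0,"z":-0.252,"wx":0,"wy":0,"wz":0}
  ]
}}

```text
t: 29.3
position: [503.7, -280.6, 196.8]
eef_rot: [-3.14, 0.047, 0.003]
wrist_force: [0.1, 0.9, -1.0]
gripper_width: 0.993
```

Run:
```python
from h import *
st(); c=cap("wrist"); save(0,c,"z1"); g=load("g1"); s=cap("scene"); s0=load("scene0")
def hinge(q):  # darkest blob near predicted hinge
    u,v=proj(*q[1:],[504.5,-280.7,134]).astype(int); w=q[0][v-30:v+25,u-25:u+25].max(2); ys,xs=np.nonzero(w<30); return (u,v),np.round([xs.mean()+u-25,ys.mean()+v-30],1),len(xs)
print(hinge(g),hinge(c))
# scene: tongs patch now vs start
u,v=proj(*s[1:],[504.5,-280.7,100]).astype(int); print("tongs patch diff",np.abs(s[0][v-25:v+20,u-15:u+15].astype(int)-s0[0][v-25:v+20,u-15:u+15]).mean().round(1))
d=(np.abs(s[0].astype(int)-s0[0]).max(2)>60).astype(np.uint8); n,l,stt,ce=cv2.connectedComponentsWithStats(d); print([(x[:5].tolist()) for x in stt[1:] if x[4]>25])
```

```text
t 29.3 pos [ 503.7 -280.6  196.8] rv [-3.14    0.0466  0.0034] F [ 0.1  0.9 -1. ] T [-0. -0. -0.] w 84.82 j [-0.55  0.11  1.86  0.    1.18  1.05]
((np.int64(280), np.int64(223)), array([280.2, 214.5]), 652) ((np.int64(278), np.int64(223)), array([278.1, 214.8]), 644)
tongs patch diff 17.2
[[0, 0, 17, 21, 136], [134, 0, 8, 12, 32], [182, 0, 13, 10, 57], [194, 1, 19, 50, 368], [127, 7, 54, 37, 793], [164, 36, 31, 8, 108], [201, 41, 8, 12, 60], [136, 45, 16, 14, 88], [132, 48, 39, 29, 189], [129, 50, 6, 12, 50], [203, 54, 7, 7, 43], [173, 68, 38, 22, 163], [116, 76, 5, 25, 37], [92, 80, 136, 244, 6503], [117, 105, 13, 12, 59], [160, 120, 14, 8, 47], [160, 140, 27, 18, 157], [189, 219, 8, 10, 30], [59, 227, 39, 33, 492], [30, 257, 54, 67, 1434], [175, 262, 51, 38, 523]]
```

```bash
python3 -c "
from h import *
st(); print(workorder.close_job())"
```

```text
t 29.4 pos [ 503.4 -280.4  196.1] rv [-3.1393  0.0466  0.005 ] F [-0.4  0.2 -0.1] T [-0.06  0.01 -0.01] w 84.7 j [-0.55  0.11  1.86  0.    1.18  1.05]
the job is handed in; nothing more can be done
None
```

The spare fuse is in the empty middle way, the tongs are back in their slot, and I handed the job in at 29.4 s. The hand-in gives no verdict.

- **Drawing the fuse:** The fingers stopped at 32.5 mm on the gripped fuse, and a close picture showed it level in the jaws above the holder.
- **Pressing it home:** The clip mouths met the fuse at TCP height 104.3 mm, sliding took 4–6 N, and it stopped solidly 12.4 mm lower. The peak was 12.5 N at the wrist, about 8 N of it on the feet. After I let go, the camera values showed a white barrel in that way, centred near where I aimed (492.8 in box x).
- **Tongs:** With the gripper clear, the wrist camera found the hinge cap within a pixel of its starting place. Before release I estimated the tips at about 38 mm below the block top.
- **Bystanders:** I saw no sign that anything else moved. The before-and-after scene pictures differed mostly where the arm and its shadow are, so this check is only rough.

**Disagreements and limits:**
- My first height estimate for the spare fuse (26 mm) was about 5 mm too high. Three views put it at about 21 mm.
- The camera put the held fuse about 0.8 mm off the TCP across the well, so I took a compromise position. A side force of 3–4 N during pressing fell to zero on release.
- The jaw force on the fuse could not be measured; from the grip setting it should have been about 27 N.
- I did not measure the seated fuse's height separately; that it is home rests on the force and travel.

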